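# Check film capacitors under the bench magnifier and bin them

## Robot

A 7-joint arm with a two-finger parallel gripper is mounted at the origin on the work surface. World frame = base frame: x ahead of the robot, y to its left, z up, the work surface at z = 0. Lengths are in m, angles in rad, forces in N, time in s.
With the tool pointing down it reaches from about 0.425 to 0.925 m from the base axis. Payload 6.8 kg.
Tool frame: the origin (TCP) lies between the finger pads; the fingertips stand r.tcp_to_tips ahead of it and the grasp point (between the pads) is the TCP (r.tcp_to_tips is the distance from the TCP to the fingertips, in m); z points along the fingers, y is the line along which they close (so a half turn about z gives the same grasp; the last joint's range is limited). The gripper opens to 85 mm and grips with 20 to 120 N. Pads are 22 mm wide; open, the fingers measure 114 mm over their backs; the gripper's body (76 mm by 85 mm) begins 54 mm behind the grasp point. The pads swing forward as they close: fully open they stand 13 mm farther back than shut.
Start: joints at [1.219, 0.477, 0.022, 1.555, -0.011, 1.109, -0.083], TCP at [0.163, -0.655, 0.25] pointing down, gripper open.
Joint ranges: [-2.96, 2.96], [-0.34, 2.1], [-1.41, 1.46], [0.24, 2.44], [-1.37, 4.51], [0.17, 1.92], [-2.96, 2.96]. Speed limits (rad/s): [2.39, 2.39, 3.14, 3.14, 3.14, 3.14, 3.14].

## Interface

Orientations are given as a rotation vector (axis times angle).
In Python, from bench import r gives the robot as it stands.
- The arm moves only by the tool servo_tool, never from a script. Its argument "commands" is a list of rows, each a list of 2 entries, a list of its own where there are three numbers: the shift along the tool's x, y, z normalised to -1 to 1, where 1 is 250 mm, then the turn, a rotation vector about the tool's x, y, z normalised to -1 to 1, where 1 is 90 degrees. In form: [[[dx, dy, dz], [ax, ay, az]], ...]. A call has 1 to 20 rows; each row is the pose to reach, as a shift and turn from the pose commanded when the call began, along the tool's axes at that moment; what a row does not reach only later rows make up. A row lasts 1/10 s, in which the tool goes at most 50 mm and 8.59 degrees, less where a joint would pass 70% of its speed; a pose out of reach is approached as far as the arm can. A call with a number of a shift or a turn outside -1 to 1 is refused whole. A call with a gripper value outside its range is refused whole. "claw" is the closure, from 0 (fully open) to 1 (shut), set as the call begins (left out, the last holds). The fingers move at their own pace and stop on an object; "squeeze" is the grip in N (left out, the last holds). Time passes only in rows, so rows that repeat a pose let the fingers close. It gives the time, the measured TCP pose, the force, the opening and the grip force at its end, in the units of the state.
- r.get_obs(): the state, without advancing time (a new reading comes with each control period).
- r.grab_frame(name): name is "side" or "top" or "wrist"; returns (picture, depth): 384x512x3 uint8, red, green, blue; 384x512 float32, m along the optical axis (not along the pixel's ray), 0 where there is no reading.
- r.camera_model(name): a dict with "fx", "fy", "cx", "cy" (pixels), "k1" (the pictures are not rectified: a ray, as slopes to the right and down, at radius r is drawn at 1 + k1 r^2 times it, then the intrinsics apply), "extrinsics" (4x4, takes a point from camera to world coordinates); the wrist camera has in their place "hand_eye" (4x4, takes a point from camera to tool coordinates, whose origin is the TCP and whose axes are the flange's). Camera axes: x right, y down, z forward; pixel columns grow to the right and rows downward; lengths in m; the calibration is good to about 2 mm. A picture is of the moment at which its call begins: read the wrist's pose just before it. camera_model takes no time and is no camera call.
- r.hand_in(): hands the job in; it is judged then, once.
Trained networks look in the newest picture that a camera, given by its name, has taken for a name from the list of things; names that differ only in an ending like _2 or _b are one class to them, and where a whole thing is asked for, a point or a joint stands for the part that bears it (a point fixed in the world has none). Each returns a list of dicts, best first, with "confidence" (0 to 1); they miss things now and then, are a little off and sometimes report something else, mostly with a low value. They report only what shows in the picture. A call takes as long as a camera call. They do not tell look-alikes from the thing itself.
- r.boxes_of(camera, target): "uv" ([column, row] in pixels, amid what is visible of it).
- r.mark_of(camera, target): "uv" ([column, row] in pixels: a listed point, or the origin of a listed thing).
The state is a dict: "clock": time; "joints": joint angles; "qvel": joint speeds; "tau": joint torques, N m; "tcp_pos": TCP position; "orientation": TCP orientation; "contact_force": force on the tool from outside, world axes, zero at the start; "moment": the same for the moment, N m; "grip_width": finger opening in m; "gripper_force": force on a finger pad.
Only numpy, scipy, OpenCV 4.12 (cv2) and the standard library are available. Lean on these libraries where they do the work, as an engineer would, in place of code of your own. Each camera call takes 0.05 s, during which the arm holds its last target. There are 200 camera calls.

## Task

Take every yellow film capacitor out of the black pocket tray and lay them all in the aluminium tipping tray, then swing the bench magnifier's lens over the middle of that tray, let go and leave it there a good second, so that they can be checked. Then swing the lens back over its round pad, tip the capacitors from the tray into the blue bin, and set the tray back flat inside its white outline, squared up with it and with the bin left upright. Do not push the other things on the bench about.

Things in the scene. Friction and masses are not known exactly. Their poses are not given: they have to be found in the camera images.
- cap0: yellow box-shaped film capacitor, 26 (x) x 12 (y) x 22 (z) mm, 15 g, origin at the centre of its underside; starts upright in one of the six pockets (None if absent). Slides in the tipping tray at a slope of 18 to 26 degrees
- cap1: yellow box-shaped film capacitor, 26 (x) x 12 (y) x 22 (z) mm, 15 g, origin at the centre of its underside; starts upright in one of the six pockets (None if absent). Slides in the tipping tray at a slope of 18 to 26 degrees
- cap2: yellow box-shaped film capacitor, 26 (x) x 12 (y) x 22 (z) mm, 15 g, origin at the centre of its underside; starts upright in one of the six pockets (None if absent). Slides in the tipping tray at a slope of 18 to 26 degrees
- cap3: yellow box-shaped film capacitor, 26 (x) x 12 (y) x 22 (z) mm, 15 g, origin at the centre of its underside; starts upright in one of the six pockets (None if absent). Slides in the tipping tray at a slope of 18 to 26 degrees
- cap4: yellow box-shaped film capacitor, 26 (x) x 12 (y) x 22 (z) mm, 15 g, origin at the centre of its underside; starts upright in one of the six pockets (None if absent). Slides in the tipping tray at a slope of 18 to 26 degrees
- cap5: yellow box-shaped film capacitor, 26 (x) x 12 (y) x 22 (z) mm, 15 g, origin at the centre of its underside; starts upright in one of the six pockets (None if absent). Slides in the tipping tray at a slope of 18 to 26 degrees
- pockets: fixed black pocket tray, 100 (x) x 160 (y) x 14 mm, origin at the centre of its underside; six pockets 30 (x) x 15.5 (y) mm, 9 mm deep (floor 5 mm above the bench), at x = -23 and +23 mm, y = -50, 0 and +50 mm; a capacitor stands 13 mm out of its pocket
- tray: loose aluminium tipping tray, 0.22 kg, 130 (x) x 86 (y) mm, origin under its centre. Floor 4 mm thick, side walls 4 mm thick, 18 mm high; +x end: open spout, no wall, starts roughly towards the robot. -x end: wall with a red upright grip tab, 12 mm thick (x), 50 wide (y), centred at x = -59 mm, top at 66 mm: pinch it from above across x, one finger inside the tray, one behind
- spot: white rectangular outline on the mat, 160 (x) x 120 (y) mm, flat, origin at its centre: the tray's place; tray x axis to lie along its x axis
- bin: loose blue open bin, 0.6 kg, outside 170 (x) x 150 (y) x 45 mm high, walls and floor 4 mm, origin at the centre of its underside
- lens (a point): centre of the magnifier's lens: white ring 124 mm across and 16 mm thick, at a height of 206 mm, on an arm of two level links, 310 mm each, hinged upright at the post and at the elbow; stiff joints that stay where they are left (2 to 4 N at the handle moves them)
- lens_handle (a point): grip point on the magnifier's red upright handle pin, 14 mm across, on the rim of the lens ring, 74 mm beside the lens centre (it turns with the arm's second link); the point is at a height of 256 mm, the pin's top at 276 mm, the ring's top face at 214 mm. Pinch the pin from above and drag it level: the lens follows
- pad: flat round black pad with an orange ring, 110 mm across, on the bench: the place over which the lens is parked; origin at its centre. The magnifier's fixed post (255 mm high, on a foot 130 mm across) stands at x = +100, y = +210 mm from it, in its axes
- multimeter: bystander: orange multimeter lying flat, 165 x 78 x 36 mm, origin at the centre of its underside
- tape: bystander: roll of red tape, 60 mm across, 18 mm high
- driver: bystander: screwdriver with a yellow handle, 180 mm long, lying along its x axis
- spool: bystander: metal spool, 52 mm across, 36 mm high
- board: bystander: green circuit board, 100 x 75 mm, parts on it 23 mm high
- flux: bystander: small amber jar, 44 mm across, 75 mm high
Not all that is in view belongs to the job. Several things have the shape of the tray; the one meant has the colours described above.

How it is judged:
On the way, in this order (a step that is already met when the one before it is completed fails the run):
1. every capacitor lies in the tipping tray, let go (x of cap0 in the frame of tray between -0.062 and 0.07 m and y of cap0 in the frame of tray between -0.043 and 0.043 m and z of cap0 in the frame of tray between -0.002 and 0.045 m and x of cap1 in the frame of tray between -0.062 and 0.07 m and y of cap1 in the frame of tray between -0.043 and 0.043 m and z of cap1 in the frame of tray between -0.002 and 0.045 m and x of cap2 in the frame of tray between -0.062 and 0.07 m and y of cap2 in the frame of tray between -0.043 and 0.043 m and z of cap2 in the frame of tray between -0.002 and 0.045 m and x of cap3 in the frame of tray between -0.062 and 0.07 m and y of cap3 in the frame of tray between -0.043 and 0.043 m and z of cap3 in the frame of tray between -0.002 and 0.045 m and x of cap4 in the frame of tray between -0.062 and 0.07 m and y of cap4 in the frame of tray between -0.043 and 0.043 m and z of cap4 in the frame of tray between -0.002 and 0.045 m and x of cap5 in the frame of tray between -0.062 and 0.07 m and y of cap5 in the frame of tray between -0.043 and 0.043 m and z of cap5 in the frame of tray between -0.002 and 0.045 m and contact force between the fingers and cap0 below 0.05 N and contact force between the fingers and cap1 below 0.05 N and contact force between the fingers and cap2 below 0.05 N and contact force between the fingers and cap3 below 0.05 N and contact force between the fingers and cap4 below 0.05 N and contact force between the fingers and cap5 below 0.05 N), for 0.3 s.
2. the lens stands within 35 mm of over the middle of the tray, let go, with every capacitor in the tray (horizontal distance between lens and tray below 0.035 m and contact force between the fingers and anything else below 0.05 N and x of cap0 in the frame of tray between -0.062 and 0.07 m and y of cap0 in the frame of tray between -0.043 and 0.043 m and z of cap0 in the frame of tray between -0.002 and 0.045 m and x of cap1 in the frame of tray between -0.062 and 0.07 m and y of cap1 in the frame of tray between -0.043 and 0.043 m and z of cap1 in the frame of tray between -0.002 and 0.045 m and x of cap2 in the frame of tray between -0.062 and 0.07 m and y of cap2 in the frame of tray between -0.043 and 0.043 m and z of cap2 in the frame of tray between -0.002 and 0.045 m and x of cap3 in the frame of tray between -0.062 and 0.07 m and y of cap3 in the frame of tray between -0.043 and 0.043 m and z of cap3 in the frame of tray between -0.002 and 0.045 m and x of cap4 in the frame of tray between -0.062 and 0.07 m and y of cap4 in the frame of tray between -0.043 and 0.043 m and z of cap4 in the frame of tray between -0.002 and 0.045 m and x of cap5 in the frame of tray between -0.062 and 0.07 m and y of cap5 in the frame of tray between -0.043 and 0.043 m and z of cap5 in the frame of tray between -0.002 and 0.045 m), for 1 s.
3. the lens is back within 40 mm of over the middle of its pad, let go (horizontal distance between lens and pad below 0.04 m and contact force between the fingers and anything else below 0.05 N), for 0.2 s.
4. the tray is tipped by more than 29 degrees over the bin (angle between tray's own z axis and vertical above 0.5 rad and horizontal distance between tray and bin below 0.15 m and height (world z) of tray above 0.03 m), for 0.2 s.
At the end, for the whole second after the job is handed in: every capacitor lies inside the bin, which stands upright; the lens is within 40 mm of over the middle of its pad; the tray stands flat on the mat within 30 mm of the middle of its outline and lined up with it within 14 degrees (either way round); all at rest (x of cap0 in the frame of bin between -0.085 and 0.085 m and y of cap0 in the frame of bin between -0.075 and 0.075 m and z of cap0 in the frame of bin between -0.002 and 0.045 m and x of cap1 in the frame of bin between -0.085 and 0.085 m and y of cap1 in the frame of bin between -0.075 and 0.075 m and z of cap1 in the frame of bin between -0.002 and 0.045 m and x of cap2 in the frame of bin between -0.085 and 0.085 m and y of cap2 in the frame of bin between -0.075 and 0.075 m and z of cap2 in the frame of bin between -0.002 and 0.045 m and x of cap3 in the frame of bin between -0.085 and 0.085 m and y of cap3 in the frame of bin between -0.075 and 0.075 m and z of cap3 in the frame of bin between -0.002 and 0.045 m and x of cap4 in the frame of bin between -0.085 and 0.085 m and y of cap4 in the frame of bin between -0.075 and 0.075 m and z of cap4 in the frame of bin between -0.002 and 0.045 m and x of cap5 in the frame of bin between -0.085 and 0.085 m and y of cap5 in the frame of bin between -0.075 and 0.075 m and z of cap5 in the frame of bin between -0.002 and 0.045 m and horizontal distance between lens and pad below 0.04 m and horizontal distance between tray and spot below 0.03 m and angle between the x axis of tray and the x axis of spot, either way round below 0.25 rad and angle between each of tray, bin's own z axis and vertical below 0.08 rad and height (world z) of tray below 0.006 m and linear speed of each of tray, bin below 0.02 m/s and linear speed of each of cap0, cap1, cap2, cap3, cap4, cap5 below 0.03 m/s); the robot touches nothing.
It fails at once if a bystander is pushed more than 40 mm (distance of any of multimeter, tape, driver, spool, board, flux from where it was at the start of the episode above 0.04 m).
Of cap0, cap1, cap2, cap3, cap4, cap5 only 3 to 5 are there at a start; the rules pass over those that are not, and their reading is None.
At some moment in a run one of tray, bin may be knocked a few centimetres aside while the robot is not near it.
Once in a run the grip may slacken for a moment while it holds something.
It also fails if it takes over 210 s, if anything falls off the work surface, if the arm or the gripper's body presses on something with over 40 N, if the wrist force passes 120 N, or if a joint passes its speed limit or range.

## Working session

There is one attempt and no reset: what is moved stays moved. The work goes in short steps, Python scripts to look and compute and a tool call to move; the robot and the scene stay as the last step left them, time stands still between calls to the robot, and variables do not carry over. Pictures are saved under pics/ and viewed, at most 14 in all, crops included, and the job is handed in when it is done.

Besides the shell and the picture viewer there is one more tool, called after "Emit:" by a JSON object that holds its "name" and its "arguments". servo_tool: Moves the arm, as the interface text tells. Scaled input: -1 to 1 covers 250 mm each way for a shift and 90 degrees each way for a turn. Its arguments: {"type":"object","properties":{"commands":{"type":"array"},"claw":{"type":"number"},"squeeze":{"type":"number"}},"required":["commands"]}

```bash
ls; mkdir -p pics; cat > h.py <<'E'
import numpy as np, cv2
from scipy.spatial.transform import Rotation as R
from bench import r
def cam(name):
    m=r.camera_model(name)
    if 'extrinsics' in m: return m,np.array(m['extrinsics'])
    o=r.get_obs(); T=np.eye(4); T[:3,:3]=R.from_rotvec(o['orientation']).as_matrix(); T[:3,3]=o['tcp_pos']
    return m,T@np.array(m['hand_eye'])
def ray(m,T,uv):
    d=np.array([(uv[0]-m['cx'])/m['fx'],(uv[1]-m['cy'])/m['fy']]); s=d.copy()
    for _ in range(20): s=d/(1+m['k1']*(s@s))
    return T[:3,3],T[:3,:3]@np.array([s[0],s[1],1.])
def atz(m,T,uv,z):
    o,d=ray(m,T,uv); return o+d*(z-o[2])/d[2]
def atd(m,T,uv,dep):
    o,d=ray(m,T,uv); return o+d*dep
def proj(m,T,p):
    q=np.linalg.inv(T)@np.append(p,1); s=q[:2]/q[2]; s=s*(1+m['k1']*(s@s))
    return np.array([m['fx']*s[0]+m['cx'],m['fy']*s[1]+m['cy']])
def cloud(m,T,dep):
    v,u=np.mgrid[0:dep.shape[0],0:dep.shape[1]]
    d=np.stack([(u-m['cx'])/m['fx'],(v-m['cy'])/m['fy']],-1); s=d.copy()
    for _ in range(10): s=d/(1+m['k1']*(s**2).sum(-1,keepdims=True))
    p=np.concatenate([s,np.ones_like(s[...,:1])],-1)*dep[...,None]
    return p@T[:3,:3].T+T[:3,3]
def snap(name,fn=None):
    m,T=cam(name); im,d=r.grab_frame(name); im=np.array(im)
    if fn: cv2.imwrite('pics/'+fn,im[...,::-1])
    return m,T,im,np.array(d)
E
python3 - <<'E'
from h import *
o=r.get_obs(); print(o, r.tcp_to_tips)
for c in ['top','side']:
    m,T,im,d=snap(c,c+'0.png'); print(c,m['fx'],m['k1'],T.round(3).tolist())
    P=cloud(m,T,d)
    for n in ['cap0','pockets','tray','spot','bin','lens','lens_handle','pad','multimeter','tape','driver','spool','board','flux']:
        for k,f in (('m',r.mark_of),):
            L=f(c,n)
            for e in L[:6]:
                u=np.array(e['uv']); i=np.clip(np.round(u).astype(int),0,[511,383])
                print(n,k,u.round(),round(e['confidence'],2),P[i[1],i[0]].round(3) if d[i[1],i[0]]>0 else None)
E
```

```text
pics
{'clock': 0.0, 'joints': array([ 1.21892211,  0.47782076,  0.02231347,  1.55646485, -0.01148668,
        1.10928412, -0.0831084 ]), 'qvel': array([ 1.90349608e-04,  8.60982454e-04, -7.28537171e-04,  3.73906208e-05,
        2.93944961e-04, -8.77832561e-04,  6.56236146e-04]), 'tau': array([ 2.18251921e-05, -5.96464741e+01,  1.60782550e+00, -2.81199610e+01,
        1.23818233e-02,  9.36430326e-03, -1.97841683e-05]), 'tcp_pos': array([ 0.16278685, -0.65449805,  0.24930567]), 'orientation': array([-3.11647685e+00, -3.81817672e-01,  5.67378565e-04]), 'contact_force': array([ 0.62073245, -0.51373498, -0.07334027]), 'moment': array([ 0.04964716,  0.04328647, -0.01556822]), 'gripper_force': 0.0, 'grip_width': 0.08534378528799028} 0.019
top 428.6411006915065 -0.04332731202958915 [[0.019, -0.991, 0.134, 0.277], [-1.0, -0.019, -0.001, 0.057], [0.003, -0.134, -0.991, 1.573], [0.0, 0.0, 0.0, 1.0]]
cap0 m [347. 208.] 0.53 [ 0.421 -0.248  0.018]
cap0 m [358. 209.] 0.52 [ 0.418 -0.289  0.012]
cap0 m [368. 192.] 0.5 [ 0.482 -0.327  0.012]
cap0 m [376. 204.] 0.46 [ 0.436 -0.35   0.033]
cap0 m [346
[... 1491 characters left out ...]
003]
spot m [253. 236.] 0.64 [0.472 0.032 0.005]
spot m [280. 355.] 0.44 [0.345 0.467 0.026]
bin m [234. 287.] 0.8 [0.501 0.248 0.003]
lens m [163. 220.] 0.69 [0.704 0.197 0.208]
lens_handle m [171. 186.] 0.9 [0.698 0.108 0.261]
lens_handle m [216. 166.] 0.61 [ 0.67  -0.337  0.005]
pad m [180. 258.] 0.55 [0.691 0.153 0.001]
pad m [274. 171.] 0.4 [ 0.434 -0.305  0.026]
multimeter m [204. 197.] 0.69 [ 0.668 -0.114  0.032]
tape m [201. 225.] 0.5 [ 0.658 -0.004 -0.   ]
driver m [271. 180.] 0.51 [ 0.441 -0.263  0.014]
driver m [235. 290.] 0.3 [0.496 0.259 0.004]
spool m [186. 343.] 0.61 [0.591 0.465 0.032]
board m [217. 165.] 0.58 [ 0.669 -0.352 -0.   ]
flux m [279. 356.] 0.91 [0.347 0.467 0.021]
```

View pics/top0.png

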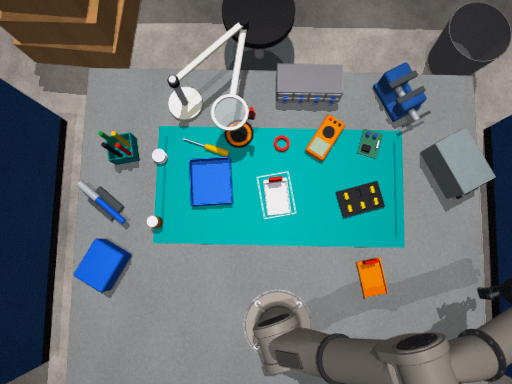

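View pics/side0.png

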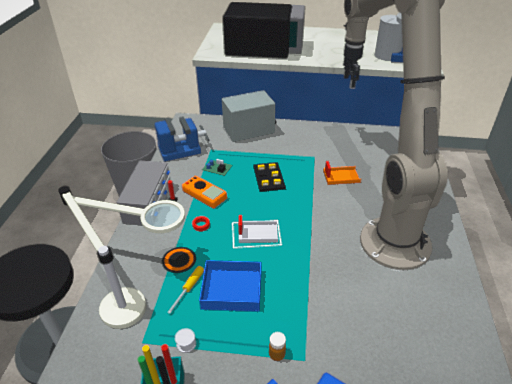

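The top view shows the white tray with its red tab at (276,195), away from the robot, with the spout towards it. The pocket tray at (360,199) holds about 5 caps, the bin is at (211,183), the lens at (229,113) and the pad at (239,133). The orange tray at (371,278) is a decoy. I'll measure these with masks.

```bash
cat >> h.py <<'E'
def planar(m,T,mask,z):
    v,u=np.nonzero(mask); return np.array([atz(m,T,(a,b),z)[:2] for a,b in zip(u,v)])
def rect(p):
    (c,s,a)=cv2.minAreaRect(p.astype(np.float32)*1000); return np.round(c,1),np.round(s,1),round(a,1)
def hsv(im): return cv2.cvtColor(im,cv2.COLOR_RGB2HSV)
def box(shape,x0,x1,y0,y1):
    k=np.zeros(shape[:2],bool); k[y0:y1,x0:x1]=1; return k
def big(mask):
    n,l,s,c=cv2.connectedComponentsWithStats(mask.astype(np.uint8)); return l==1+np.argmax(s[1:,4])
def goto(p,yaw,tilt=None):
    "shift/turn in tool units for a tool-down pose with tool y axis at world angle yaw"
    o=r.get_obs(); R0=R.from_rotvec(o['orientation']).as_matrix()
    best=None
    for a in (yaw,yaw+np.pi):
        y=np.array([np.cos(a),np.sin(a),0]); z=np.array([0,0,-1.]); M=np.stack([np.cross(y,z),y,z],1)
        w=R.from_matrix(R0.T@M).as_rotvec()
        if best is None or np.linalg.norm(w)<np.linalg.norm(best): best=w
    d=R0.T@(np.array(p)-o['tcp_pos'])
    return (d/.25).round(4).tolist(),(best/(np.pi/2)).round(4).tolist()
E
python3 - <<'E'
from h import *
print(np.array(r.camera_model('wrist')['hand_eye']).round(3).tolist(), r.camera_model('wrist')['fx'])
m,T,im,d=snap('top'); P=cloud(m,T,d); H=hsv(im)
h,s,v=H[...,0],H[...,1],H[...,2]
blue=(h>105)&(h<130)&(s>120)&box(im.shape,185,240,150,215)
print('bin rim z',np.percentile(P[blue][:,2],[5,50,95]).round(3))
top=blue&(P[...,2]>.035); print('bin rect z45 rim', rect(P[top][:,:2]))
tr=(s<60)&(v>180)&box(im.shape,250,300,165,225)
print('white', rect(planar(m,T,tr,.0)))
core=cv2.morphologyEx(tr.astype(np.uint8),cv2.MORPH_OPEN,np.ones((5,5))).astype(bool)
print('tray', rect(planar(m,T,core,.01)), P[core].mean(0).round(3))
red=((h<6)|(h>174))&(s>150)&box(im.shape,250,300,165,200)
print('tab',P[red].mean(0).round(3),rect(P[red][:,:2]),P[red][:,2].max())
bl=(v<60)&box(im.shape,330,390,175,225)
print('pockets',rect(planar(m,T,bl,.014)))
y=(h>20)&(h<32)&(s>150)&box(im.shape,335,390,180,220)
n,l,st,c=cv2.connectedComponentsWithStats(y.astype(np.uint8))
for i in range(1,n): print(c[i].round(1),st[i,4],atz(m,T,c[i],.027).round(3), P[l==i].max(0).round(3))
org=((h>3)&(h<18)&(s>180))&box(im.shape,222,258,118,150)
print('pad', rect(P[org][:,:2]))
E
```

```text
[[-0.001, -0.95, -0.312, 0.08], [1.0, -0.001, 0.0, -0.0], [-0.001, -0.312, 0.95, -0.123], [0.0, 0.0, 0.0, 1.0]] 291.13000298249557
bin rim z [-0.002  0.004  0.042]
bin rect z45 rim (array([422.7, 216.7]), array([389.1, 187.1]), 22.0)
white (array([466.6,  11.8]), array([158.6, 120.8]), 11.4)
tray (array([452.7,   8.2]), array([114.9,  87.3]), 7.7) [0.448 0.007 0.013]
tab [0.516 0.018 0.061] (array([517.7,  17.8]), array([11.8, 44.1]), 9.2) 0.07253485167813634
pockets (array([ 455. , -295.5]), array([ 97.1, 159.4]), 16.0)
[372.  189.2] 33 [ 0.491 -0.338  0.027] [0.508 0.057 1.573]
[345.9 195.8] 34 [ 0.464 -0.242  0.027] [ 0.481 -0.233  0.034]
[375.6 200.4] 32 [ 0.45  -0.351  0.027] [ 0.465 -0.343  0.032]
[362.4 204.5] 34 [ 0.434 -0.302  0.027] [ 0.449 -0.293  0.03 ]
[349.5 207.7] 36 [ 0.421 -0.255  0.027] [ 0.436 -0.246  0.031]
pad (array([506.9,  88.5]), array([453.6,  95.6]), 19.7)
```

```bash
python3 - <<'E'
from h import *
print(goto([.49,-.285,.27],np.radians(-74)))
E
```

```text
([1.6268, -1.1206, -0.0787], [0.0, -0.0, -0.0225])
```

Emit:
{"name": "servo_tool", "arguments": {"commands": [[[0.15,-0.1,0],[0,0,0]],[[0.8134,-0.5603,-0.04],[0,0,-0.0225]],[[0.8134,-0.5603,-0.04],[0,0,-0.0225]],[[0.8134,-0.5603,-0.04],[0,0,-0.0225]],[[0.8134,-0.5603,-0.04],[0,0,-0.0225]],[[0.8134,-0.5603,-0.04],[0,0,-0.0225]]], "claw": 0.5}}

```text
clock: 2.15
tcp_pos: [0.3329, -0.464, 0.261]
orientation: [-3.107, -0.454, -0.006]
contact_force: [0.2, -0.2, -0.2]
grip_width: 0.0426
gripper_force: 0.0
```

Emit:
{"name": "servo_tool", "arguments": {"commands": [[[0.8134,-0.5603,-0.04],[0,0,0]],[[0.8134,-0.5603,-0.04],[0,0,0]],[[0.8134,-0.5603,-0.04],[0,0,0]],[[0.8134,-0.5603,-0.04],[0,0,0]],[[0.8134,-0.5603,-0.04],[0,0,0]],[[0.8134,-0.5603,-0.04],[0,0,0]],[[0.8134,-0.5603,-0.04],[0,0,0]],[[0.8134,-0.5603,-0.04],[0,0,0]]]}}

```text
clock: 2.95
tcp_pos: [0.4823, -0.281, 0.2702]
orientation: [3.111, 0.433, -0.001]
contact_force: [0.3, -0.4, -0.3]
grip_width: 0.0426
gripper_force: 0.0
```

```bash
cat > caps.py <<'E'
from h import *
o=r.get_obs(); print(o['tcp_pos'].round(4),o['grip_width'].round(4))
m,T,im,d=snap('wrist','w1.png'); P=cloud(m,T,d); h,s,v=cv2.split(hsv(im))
y=((h>18)&(h<34)&(s>130)&(v>60)&(d>0)).astype(np.uint8)
n,l,st,c=cv2.connectedComponentsWithStats(y)
for i in range(1,n):
    if st[i,4]<150: continue
    q=P[l==i]; zt=np.percentile(q[:,2],90); t=q[q[:,2]>zt-.005]
    print(c[i].round(0),st[i,4],'ztop',zt.round(4),'ctr',((np.percentile(t,2,0)+np.percentile(t,98,0))/2).round(4),rect(t[:,:2]))
E
python3 caps.py
```

```text
Traceback (most recent call last):
  File "caps.py", line 2, in <module>
    o=r.get_obs(); print(o['tcp_pos'].round(4),o['grip_width'].round(4))
                                               ^^^^^^^^^^^^^^^^^^^^^
AttributeError: 'float' object has no attribute 'round'
```

```bash
sed -i "s/o\['grip_width'\].round(4)/o['grip_width']/" caps.py; python3 caps.py
```

```text
[ 0.4823 -0.281   0.2702] 0.042632956774206594
[229. 168.] 215 ztop 0.0273 ctr [ 0.4639 -0.2431  0.0255] (array([ 463.9, -242.8]), array([25.3, 12. ]), 17.2)
[306. 169.] 193 ztop 0.0275 ctr [ 0.4899 -0.3388  0.0262] (array([ 489.8, -338.8]), array([25.4, 11.8]), 15.9)
[267. 201.] 214 ztop 0.0272 ctr [ 0.4326 -0.303   0.0261] (array([ 432.7, -303.1]), array([24.7, 10.9]), 16.0)
[230. 201.] 221 ztop 0.0273 ctr [ 0.4196 -0.2552  0.0256] (array([ 419.1, -255.2]), array([25.4, 10.9]), 14.1)
[304. 201.] 197 ztop 0.0272 ctr [ 0.4478 -0.351   0.0261] (array([ 447.6, -351. ]), array([25. , 11.6]), 13.3)
```

View pics/w1.png

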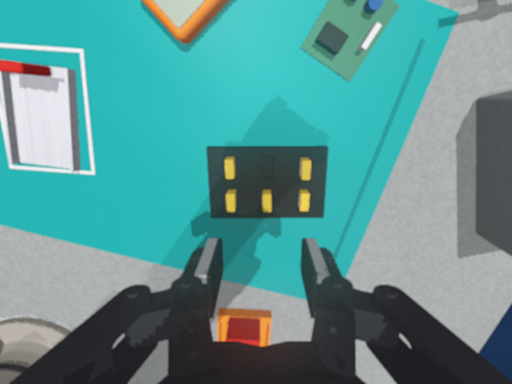

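The wrist view agrees with the top view: five caps stand with their tops at 27 mm, the pockets are turned about 15.8°, and pocket (+23,0) is empty. I'll plan the transfers next.

```bash
cat > plan.py <<'E'
from h import *
def Rd(yaw):
    a=np.radians(yaw); y=np.array([np.cos(a),np.sin(a),0]); z=np.array([0,0,-1.]); return np.stack([np.cross(y,z),y,z],1)
def rel(b,yb,p,yp):
    M=Rd(yb); return (M.T@(np.array(p)-np.array(b))/.25).round(3).tolist(),(R.from_matrix(M.T@Rd(yp)).as_rotvec()/(np.pi/2)).round(3).tolist()
if __name__=='__main__':
    o=r.get_obs(); tx=R.from_rotvec(o['orientation']).as_matrix()[:,1]; print(o['tcp_pos'],np.degrees(np.arctan2(tx[1],tx[0])))
    yp,yt=-74.2,-81.6; W=[.47,-.12,.12]
    caps=[(.4639,-.2430),(.4193,-.2552),(.4327,-.3031),(.4477,-.3510),(.4899,-.3388)]
    C=np.array([.459,.009]); a=np.radians(8.4); e=np.array([np.cos(a),np.sin(a)]); n=np.array([-e[1],e[0]])
    slots=[C+e*x+n*y for x,y in [(.03,-.016),(.03,.016),(0,-.016),(0,.016),(-.028,0)]]
    for i,(c,s) in enumerate(zip(caps,slots)):
        b=o['tcp_pos'] if i==0 else W
        print(i,'c1',rel(b,yp,[*c,.08],yp),rel(b,yp,[*c,.0355],yp)[0])
        g=[*c,.0355]; print('  c2',rel(g,yp,[*c,.1],yp)[0],rel(g,yp,W,yp)[0])
        t=[*s,.039]; print('  c3',s.round(4),rel(W,yp,[*s,.1],yt),rel(W,yp,t,yt)[0])
        print('  c4',rel(t,yt,[*s,.1],yt)[0],rel(t,yt,W,yp))
E
python3 plan.py
```

```text
[ 0.48216095 -0.28123889  0.2701666 ] -74.18224438549665
0 c1 ([-0.029, -0.167, 0.761], [0.0, 0.0, 0.0]) [-0.029, -0.167, 0.939]
  c2 [0.0, 0.0, -0.258] [0.157, -0.467, -0.338]
  c3 [ 0.491  -0.0024] ([0.209, -0.43, 0.08], [0.0, 0.0, 0.082]) [0.209, -0.43, 0.324]
  c4 [0.0, 0.0, -0.244] ([-0.152, 0.453, -0.324], [0.0, 0.0, -0.082])
1 c1 ([-0.342, 0.465, 0.16], [0.0, 0.0, 0.0]) [-0.342, 0.465, 0.338]
  c2 [0.0, 0.0, -0.258] [0.342, -0.465, -0.338]
  c3 [0.4863 0.0292] ([0.225, -0.556, 0.08], [0.0, 0.0, 0.082]) [0.225, -0.556, 0.324]
  c4 [0.0, 0.0, -0.244] ([-0.152, 0.581, -0.324], [0.0, 0.0, -0.082])
2 c1 ([-0.343, 0.664, 0.16], [0.0, 0.0, 0.0]) [-0.343, 0.664, 0.338]
  c2 [0.0, 0.0, -0.258] [0.343, -0.664, -0.338]
  c3 [ 0.4613 -0.0068] ([0.09, -0.445, 0.08], [0.0, 0.0, 0.082]) [0.09, -0.445, 0.324]
  c4 [0.0, 0.0, -0.244] ([-0.032, 0.453, -0.324], [0.0, 0.0, -0.082])
3 c1 ([-0.337, 0.865, 0.16], [0.0, 0.0, 0.0]) [-0.337, 0.865, 0.338]
  c2 [0.0, 0.0, -0.258] [0.337, -0.865, -0.338]
  c3 [0.4567 0.0248] ([0.106, -0.572, 0.08], [0.0, 0.0, 0.082]) [0.106, -0.572, 0.324]
  c4 [0.0, 0.0, -0.244] ([-0.032, 0.581, -0.324], [0.0, 0.0, -0.082])
4 c1 ([-0.162, 0.864, 0.16], [0.0, 0.0, 0.0]) [-0.162, 0.864, 0.338]
  c2 [0.0, 0.0, -0.258] [0.162, -0.864, -0.338]
  c3 [0.4313 0.0049] ([-0.013, -0.523, 0.08], [0.0, 0.0, 0.082]) [-0.013, -0.523, 0.324]
  c4 [0.0, 0.0, -0.244] ([0.08, 0.517, -0.324], [0.0, 0.0, -0.082])
```

Emit:
{"name": "servo_tool", "arguments": {"commands": [[[-0.029,-0.167,0.2],[0,0,0]],[[-0.029,-0.167,0.4],[0,0,0]],[[-0.029,-0.167,0.6],[0,0,0]],[[-0.029,-0.167,0.761],[0,0,0]],[[-0.029,-0.167,0.761],[0,0,0]],[[-0.029,-0.167,0.85],[0,0,0]],[[-0.029,-0.167,0.939],[0,0,0]],[[-0.029,-0.167,0.939],[0,0,0]],[[-0.029,-0.167,0.939],[0,0,0]]], "claw": 0.72, "squeeze": 30}}

```text
clock: 3.9
tcp_pos: [0.4655, -0.2425, 0.0373]
orientation: [3.11, 0.435, 0.002]
contact_force: [-0.2, 0.3, -1.4]
grip_width: 0.0241
gripper_force: 0.0
```

Emit:
{"name": "servo_tool", "arguments": {"commands": [[[0,0,0],[0,0,0]],[[0,0,0],[0,0,0]],[[0,0,0],[0,0,0]],[[0,0,0],[0,0,0]],[[0,0,-0.1],[0,0,0]],[[0,0,-0.258],[0,0,0]],[[0,0,-0.258],[0,0,0]],[[0.157,-0.467,-0.338],[0,0,0]],[[0.157,-0.467,-0.338],[0,0,0]],[[0.157,-0.467,-0.338],[0,0,0]],[[0.157,-0.467,-0.338],[0,0,0]]], "claw": 1}}

```text
clock: 5.0
tcp_pos: [0.4714, -0.1139, 0.1213]
orientation: [-3.109, -0.448, -0.004]
contact_force: [0.3, -0.3, 0.3]
grip_width: 0.011
gripper_force: 31.0
```

```bash
cat > chk.py <<'E'
from h import *
import sys
o=r.get_obs(); tx=R.from_rotvec(o['orientation']).as_matrix()[:,1]; print(o['clock'],o['tcp_pos'].round(4),np.degrees(np.arctan2(tx[1],tx[0])).round(1),o['grip_width'])
m,T,im,d=snap('top'); P=cloud(m,T,d); h,s,v=cv2.split(hsv(im))
red=((h<6)|(h>174))&(s>150)&box(im.shape,240,310,160,205)
if red.sum()>5: print('tab',P[red].mean(0).round(3),rect(P[red][:,:2]))
blue=(h>105)&(h<130)&(s>120)&box(im.shape,175,250,145,220)
if blue.sum(): print('bin fl',rect(planar(m,T,big(blue),.03)))
y=(h>20)&(h<32)&(s>150)&box(im.shape,240,395,160,225)&(d>0)
n,l,st,c=cv2.connectedComponentsWithStats(y.astype(np.uint8))
for i in range(1,n):
    if st[i,4]>4: print('yel',c[i].round(0),st[i,4],atz(m,T,c[i],.026).round(3),np.percentile(P[l==i][:,2],80).round(3))
E
python3 chk.py
```

```text
5.0 [ 0.4714 -0.1139  0.1213] -73.6 0.011048487798717532
tab [0.516 0.018 0.061] (array([517.3,  17.8]), array([10.8, 43.9]), 7.9)
bin fl (array([509.8, 252.7]), array([170.8, 148.6]), 4.6)
yel [372. 189.] 33 [ 0.491 -0.338  0.026] 0.027
yel [376. 200.] 32 [ 0.45  -0.351  0.026] 0.027
yel [362. 204.] 34 [ 0.434 -0.302  0.026] 0.028
```

Emit:
{"name": "servo_tool", "arguments": {"commands": [[[0.1,-0.22,0.04],[0,0,0.04]],[[0.209,-0.43,0.08],[0,0,0.082]],[[0.209,-0.43,0.08],[0,0,0.082]],[[0.209,-0.43,0.08],[0,0,0.082]],[[0.209,-0.43,0.2],[0,0,0.082]],[[0.209,-0.43,0.324],[0,0,0.082]],[[0.209,-0.43,0.324],[0,0,0.082]],[[0.209,-0.43,0.324],[0,0,0.082]]]}}

```text
clock: 5.85
tcp_pos: [0.4907, -0.0021, 0.0392]
orientation: [3.132, 0.232, -0.003]
contact_force: [0.6, -0.0, -1.0]
grip_width: 0.0109
gripper_force: 33.2
```

Emit:
{"name": "servo_tool", "arguments": {"commands": [[[0,0,0],[0,0,0]],[[0,0,0],[0,0,0]],[[0,0,0],[0,0,0]],[[0,0,-0.1],[0,0,0]],[[0,0,-0.244],[0,0,0]],[[-0.152,0.453,-0.324],[0,0,-0.082]],[[-0.152,0.453,-0.324],[0,0,-0.082]],[[-0.152,0.453,-0.324],[0,0,-0.082]],[[-0.152,0.453,-0.324],[0,0,-0.082]]], "claw": 0.72}}

```text
clock: 6.75
tcp_pos: [0.4698, -0.1223, 0.1211]
orientation: [3.11, 0.426, 0.001]
contact_force: [-0.1, 1.3, -0.4]
grip_width: 0.0239
gripper_force: 0.0
```

```bash
python3 chk.py
```

```text
6.75 [ 0.4698 -0.1223  0.1211] -74.4 0.0239329124801644
tab [0.516 0.018 0.061] (array([517.7,  18. ]), array([12. , 43.8]), 10.1)
bin fl (array([509.7, 252.7]), array([171. , 148.6]), 4.7)
yel [280. 187.] 17 [ 0.49  -0.002  0.026] 0.025
yel [372. 189.] 34 [ 0.491 -0.338  0.026] 0.028
yel [376. 200.] 32 [ 0.45  -0.351  0.026] 0.029
yel [362. 204.] 34 [ 0.434 -0.302  0.026] 0.027
```

Emit:
{"name": "servo_tool", "arguments": {"commands": [[[-0.17,0.23,0.08],[0,0,0]],[[-0.342,0.465,0.16],[0,0,0]],[[-0.342,0.465,0.16],[0,0,0]],[[-0.342,0.465,0.16],[0,0,0]],[[-0.342,0.465,0.16],[0,0,0]],[[-0.342,0.465,0.25],[0,0,0]],[[-0.342,0.465,0.338],[0,0,0]],[[-0.342,0.465,0.338],[0,0,0]],[[-0.342,0.465,0.338],[0,0,0]]]}}

```text
clock: 7.7
tcp_pos: [0.4213, -0.2515, 0.036]
orientation: [-3.109, -0.442, -0.0]
contact_force: [-0.5, -0.4, 0.7]
grip_width: 0.0237
gripper_force: 0.0
```

Emit:
{"name": "servo_tool", "arguments": {"commands": [[[0,0,0],[0,0,0]],[[0,0,0],[0,0,0]],[[0,0,0],[0,0,0]],[[0,0,0],[0,0,0]],[[0,0,-0.1],[0,0,0]],[[0,0,-0.258],[0,0,0]],[[0,0,-0.258],[0,0,0]],[[0.342,-0.465,-0.338],[0,0,0]],[[0.342,-0.465,-0.338],[0,0,0]],[[0.342,-0.465,-0.338],[0,0,0]],[[0.342,-0.465,-0.338],[0,0,0]]], "claw": 1}}

```text
clock: 8.8
tcp_pos: [0.4734, -0.1114, 0.1211]
orientation: [-3.107, -0.452, -0.007]
contact_force: [0.4, -0.4, 0.1]
grip_width: 0.0106
gripper_force: 31.8
```

Emit:
{"name": "servo_tool", "arguments": {"commands": [[[0.11,-0.27,0.04],[0,0,0.04]],[[0.225,-0.556,0.08],[0,0,0.082]],[[0.225,-0.556,0.08],[0,0,0.082]],[[0.225,-0.556,0.08],[0,0,0.082]],[[0.225,-0.556,0.08],[0,0,0.082]],[[0.225,-0.556,0.2],[0,0,0.082]],[[0.225,-0.556,0.324],[0,0,0.082]],[[0.225,-0.556,0.324],[0,0,0.082]],[[0.225,-0.556,0.324],[0,0,0.082]]]}}

```text
clock: 9.7
tcp_pos: [0.4858, 0.0292, 0.0391]
orientation: [3.132, 0.232, -0.003]
contact_force: [0.1, -1.0, 1.0]
grip_width: 0.011
gripper_force: 33.2
```

Emit:
{"name": "servo_tool", "arguments": {"commands": [[[0,0,0],[0,0,0]],[[0,0,0],[0,0,0]],[[0,0,0],[0,0,0]],[[0,0,-0.1],[0,0,0]],[[0,0,-0.244],[0,0,0]],[[-0.152,0.581,-0.324],[0,0,-0.082]],[[-0.152,0.581,-0.324],[0,0,-0.082]],[[-0.152,0.581,-0.324],[0,0,-0.082]],[[-0.152,0.581,-0.324],[0,0,-0.082]],[[-0.152,0.581,-0.324],[0,0,-0.082]]], "claw": 0.72}}

```text
clock: 10.7
tcp_pos: [0.4703, -0.1199, 0.1207]
orientation: [3.111, 0.431, 0.002]
contact_force: [0.0, 0.4, -0.4]
grip_width: 0.0237
gripper_force: 0.0
```

```bash
python3 chk.py
```

```text
10.7 [ 0.4703 -0.1199  0.1207] -74.2 0.02373162706029841
tab [0.516 0.018 0.061] (array([517.5,  17.9]), array([10.9, 43.7]), 5.5)
bin fl (array([509.7, 252.7]), array([171. , 148.6]), 4.7)
yel [280. 187.] 17 [ 0.49  -0.002  0.026] 0.028
yel [372. 189.] 34 [ 0.491 -0.338  0.026] 0.029
yel [272. 189.] 18 [0.485 0.029 0.026] 0.029
yel [376. 200.] 32 [ 0.45  -0.351  0.026] 0.027
yel [362. 204.] 34 [ 0.434 -0.302  0.026] 0.027
```

Emit:
{"name": "servo_tool", "arguments": {"commands": [[[-0.17,0.33,0.08],[0,0,0]],[[-0.343,0.664,0.16],[0,0,0]],[[-0.343,0.664,0.16],[0,0,0]],[[-0.343,0.664,0.16],[0,0,0]],[[-0.343,0.664,0.16],[0,0,0]],[[-0.343,0.664,0.16],[0,0,0]],[[-0.343,0.664,0.25],[0,0,0]],[[-0.343,0.664,0.338],[0,0,0]],[[-0.343,0.664,0.338],[0,0,0]],[[-0.343,0.664,0.338],[0,0,0]]]}}

```text
clock: 11.75
tcp_pos: [0.4347, -0.2992, 0.0359]
orientation: [-3.109, -0.442, 0.0]
contact_force: [-0.1, 0.1, 0.1]
grip_width: 0.0242
gripper_force: 0.0
```

Emit:
{"name": "servo_tool", "arguments": {"commands": [[[0,0,0],[0,0,0]],[[0,0,0],[0,0,0]],[[0,0,0],[0,0,0]],[[0,0,0],[0,0,0]],[[0,0,-0.1],[0,0,0]],[[0,0,-0.258],[0,0,0]],[[0,0,-0.258],[0,0,0]],[[0.343,-0.664,-0.338],[0,0,0]],[[0.343,-0.664,-0.338],[0,0,0]],[[0.343,-0.664,-0.338],[0,0,0]],[[0.343,-0.664,-0.338],[0,0,0]],[[0.343,-0.664,-0.338],[0,0,0]]], "claw": 1}}

```text
clock: 12.95
tcp_pos: [0.4718, -0.1123, 0.1206]
orientation: [-3.107, -0.451, -0.003]
contact_force: [0.5, 0.7, -0.9]
grip_width: 0.0108
gripper_force: 32.5
```

Emit:
{"name": "servo_tool", "arguments": {"commands": [[[0.045,-0.22,0.04],[0,0,0.04]],[[0.09,-0.445,0.08],[0,0,0.082]],[[0.09,-0.445,0.08],[0,0,0.082]],[[0.09,-0.445,0.08],[0,0,0.082]],[[0.09,-0.445,0.08],[0,0,0.082]],[[0.09,-0.445,0.2],[0,0,0.082]],[[0.09,-0.445,0.324],[0,0,0.082]],[[0.09,-0.445,0.324],[0,0,0.082]],[[0.09,-0.445,0.324],[0,0,0.082]]]}}

```text
clock: 13.85
tcp_pos: [0.4612, -0.0067, 0.0392]
orientation: [3.132, 0.232, -0.002]
contact_force: [0.2, 0.1, 0.1]
grip_width: 0.011
gripper_force: 33.5
```

Emit:
{"name": "servo_tool", "arguments": {"commands": [[[0,0,0],[0,0,0]],[[0,0,0],[0,0,0]],[[0,0,0],[0,0,0]],[[0,0,-0.1],[0,0,0]],[[0,0,-0.244],[0,0,0]],[[-0.032,0.453,-0.324],[0,0,-0.082]],[[-0.032,0.453,-0.324],[0,0,-0.082]],[[-0.032,0.453,-0.324],[0,0,-0.082]],[[-0.032,0.453,-0.324],[0,0,-0.082]],[[-0.032,0.453,-0.324],[0,0,-0.082]]], "claw": 0.72}}

```text
clock: 14.85
tcp_pos: [0.4704, -0.118, 0.1204]
orientation: [-3.111, -0.436, -0.001]
contact_force: [0.6, 1.1, 1.2]
grip_width: 0.0242
gripper_force: 0.0
```

```bash
python3 chk.py
```

```text
14.85 [ 0.4704 -0.118   0.1204] -74.0 0.02415827054318673
tab [0.516 0.018 0.061] (array([517.7,  18. ]), array([12.1, 43.9]), 8.7)
bin fl (array([509.7, 252.6]), array([171.1, 148.6]), 4.6)
yel [280. 188.] 18 [ 0.49  -0.003  0.026] 0.026
yel [372. 189.] 34 [ 0.491 -0.338  0.026] 0.027
yel [272. 189.] 18 [0.485 0.029 0.026] 0.028
yel [281. 196.] 18 [ 0.46  -0.007  0.026] 0.028
yel [376. 200.] 32 [ 0.45  -0.351  0.026] 0.027
```

Emit:
{"name": "servo_tool", "arguments": {"commands": [[[-0.17,0.43,0.08],[0,0,0]],[[-0.337,0.865,0.16],[0,0,0]],[[-0.337,0.865,0.16],[0,0,0]],[[-0.337,0.865,0.16],[0,0,0]],[[-0.337,0.865,0.16],[0,0,0]],[[-0.337,0.865,0.16],[0,0,0]],[[-0.337,0.865,0.16],[0,0,0]],[[-0.337,0.865,0.16],[0,0,0]],[[-0.337,0.865,0.25],[0,0,0]],[[-0.337,0.865,0.338],[0,0,0]],[[-0.337,0.865,0.338],[0,0,0]],[[-0.337,0.865,0.338],[0,0,0]]]}}

```text
clock: 16.1
tcp_pos: [0.4496, -0.3478, 0.0359]
orientation: [-3.11, -0.441, 0.001]
contact_force: [0.0, 0.1, -0.3]
grip_width: 0.0242
gripper_force: 0.0
```

Emit:
{"name": "servo_tool", "arguments": {"commands": [[[0,0,0],[0,0,0]],[[0,0,0],[0,0,0]],[[0,0,0],[0,0,0]],[[0,0,0],[0,0,0]],[[0,0,-0.1],[0,0,0]],[[0,0,-0.258],[0,0,0]],[[0,0,-0.258],[0,0,0]],[[0.337,-0.865,-0.338],[0,0,0]],[[0.337,-0.865,-0.338],[0,0,0]],[[0.337,-0.865,-0.338],[0,0,0]],[[0.337,-0.865,-0.338],[0,0,0]],[[0.337,-0.865,-0.338],[0,0,0]],[[0.337,-0.865,-0.338],[0,0,0]]], "claw": 1}}

```text
clock: 17.4
tcp_pos: [0.4712, -0.113, 0.1205]
orientation: [-3.108, -0.449, -0.003]
contact_force: [0.2, -0.6, -0.3]
grip_width: 0.0105
gripper_force: 32.1
```

Emit:
{"name": "servo_tool", "arguments": {"commands": [[[0.05,-0.28,0.04],[0,0,0.04]],[[0.106,-0.572,0.08],[0,0,0.082]],[[0.106,-0.572,0.08],[0,0,0.082]],[[0.106,-0.572,0.08],[0,0,0.082]],[[0.106,-0.572,0.08],[0,0,0.082]],[[0.106,-0.572,0.2],[0,0,0.082]],[[0.106,-0.572,0.324],[0,0,0.082]],[[0.106,-0.572,0.324],[0,0,0.082]],[[0.106,-0.572,0.324],[0,0,0.082]]]}}

```text
clock: 18.3
tcp_pos: [0.4563, 0.0248, 0.0391]
orientation: [3.132, 0.232, -0.003]
contact_force: [-0.7, -0.2, -0.6]
grip_width: 0.0108
gripper_force: 32.9
```

Emit:
{"name": "servo_tool", "arguments": {"commands": [[[0,0,0],[0,0,0]],[[0,0,0],[0,0,0]],[[0,0,0],[0,0,0]],[[0,0,-0.1],[0,0,0]],[[0,0,-0.244],[0,0,0]],[[-0.032,0.581,-0.324],[0,0,-0.082]],[[-0.032,0.581,-0.324],[0,0,-0.082]],[[-0.032,0.581,-0.324],[0,0,-0.082]],[[-0.032,0.581,-0.324],[0,0,-0.082]],[[-0.032,0.581,-0.324],[0,0,-0.082]],[[-0.032,0.581,-0.324],[0,0,-0.082]]], "claw": 0.72}}

```text
clock: 19.4
tcp_pos: [0.4702, -0.1171, 0.1202]
orientation: [-3.11, -0.439, -0.0]
contact_force: [-0.1, 0.0, -0.2]
grip_width: 0.0237
gripper_force: 0.0
```

```bash
python3 chk.py
```

```text
19.4 [ 0.4702 -0.1171  0.1202] -73.9 0.02371590102888861
tab [0.516 0.018 0.061] (array([517.8,  17.8]), array([11.6, 43.9]), 6.8)
bin fl (array([509.8, 252.6]), array([170.9, 148.8]), 4.6)
yel [280. 188.] 18 [ 0.49  -0.003  0.026] 0.028
yel [372. 189.] 34 [ 0.491 -0.338  0.026] 0.027
yel [272. 189.] 18 [0.485 0.029 0.026] 0.026
yel [281. 196.] 18 [ 0.46  -0.007  0.026] 0.026
yel [273. 197.] 15 [0.454 0.024 0.026] 0.028
```

Emit:
{"name": "servo_tool", "arguments": {"commands": [[[-0.08,0.43,0.08],[0,0,0]],[[-0.162,0.864,0.16],[0,0,0]],[[-0.162,0.864,0.16],[0,0,0]],[[-0.162,0.864,0.16],[0,0,0]],[[-0.162,0.864,0.16],[0,0,0]],[[-0.162,0.864,0.16],[0,0,0]],[[-0.162,0.864,0.16],[0,0,0]],[[-0.162,0.864,0.16],[0,0,0]],[[-0.162,0.864,0.16],[0,0,0]],[[-0.162,0.864,0.25],[0,0,0]],[[-0.162,0.864,0.338],[0,0,0]],[[-0.162,0.864,0.338],[0,0,0]],[[-0.162,0.864,0.338],[0,0,0]]]}}

```text
clock: 20.75
tcp_pos: [0.4911, -0.3362, 0.0359]
orientation: [-3.11, -0.439, 0.001]
contact_force: [0.9, -1.0, 0.5]
grip_width: 0.0238
gripper_force: 0.0
```

Emit:
{"name": "servo_tool", "arguments": {"commands": [[[0,0,0],[0,0,0]],[[0,0,0],[0,0,0]],[[0,0,0],[0,0,0]],[[0,0,0],[0,0,0]],[[0,0,-0.1],[0,0,0]],[[0,0,-0.258],[0,0,0]],[[0,0,-0.258],[0,0,0]],[[0.162,-0.864,-0.338],[0,0,0]],[[0.162,-0.864,-0.338],[0,0,0]],[[0.162,-0.864,-0.338],[0,0,0]],[[0.162,-0.864,-0.338],[0,0,0]],[[0.162,-0.864,-0.338],[0,0,0]],[[0.162,-0.864,-0.338],[0,0,0]]], "claw": 1}}

```text
clock: 22.05
tcp_pos: [0.4702, -0.1146, 0.1203]
orientation: [-3.109, -0.447, -0.001]
contact_force: [0.9, -1.1, 0.2]
grip_width: 0.0113
gripper_force: 32.3
```

Emit:
{"name": "servo_tool", "arguments": {"commands": [[[-0.01,-0.26,0.04],[0,0,0.04]],[[-0.013,-0.523,0.08],[0,0,0.082]],[[-0.013,-0.523,0.08],[0,0,0.082]],[[-0.013,-0.523,0.08],[0,0,0.082]],[[-0.013,-0.523,0.08],[0,0,0.082]],[[-0.013,-0.523,0.2],[0,0,0.082]],[[-0.013,-0.523,0.324],[0,0,0.082]],[[-0.013,-0.523,0.324],[0,0,0.082]],[[-0.013,-0.523,0.324],[0,0,0.082]]]}}

```text
clock: 22.95
tcp_pos: [0.4313, 0.005, 0.0391]
orientation: [3.132, 0.232, -0.002]
contact_force: [-0.4, 0.5, 0.3]
grip_width: 0.0106
gripper_force: 33.0
```

Emit:
{"name": "servo_tool", "arguments": {"commands": [[[0,0,0],[0,0,0]],[[0,0,0],[0,0,0]],[[0,0,0],[0,0,0]],[[0,0,-0.1],[0,0,0]],[[0,0,-0.244],[0,0,0]],[[0.08,0.517,-0.6],[0,0,-0.082]],[[0.08,0.517,-0.8],[0,0,-0.082]],[[0.08,0.517,-0.8],[0,0,-0.082]],[[0.08,0.517,-0.8],[0,0,-0.082]],[[0.08,0.517,-0.8],[0,0,-0.082]],[[0.08,0.517,-0.8],[0,0,-0.082]],[[0.08,0.517,-0.8],[0,0,-0.082]]], "claw": 0.72}}

```text
clock: 24.15
tcp_pos: [0.4693, -0.1173, 0.2381]
orientation: [-3.11, -0.439, 0.003]
contact_force: [-1.2, 0.2, -0.4]
grip_width: 0.0238
gripper_force: 0.0
```

```bash
python3 chk.py; python3 - <<'E'
from h import *
for c in ('top','side'):
    m,T,im,d=snap(c,c+'1.png'); P=cloud(m,T,d)
    for n in ('lens','lens_handle','pad','tray','bin'):
        for e in r.mark_of(c,n)[:2]: print(c,n,np.round(e['uv'],1),round(e['confidence'],2))
E
```

```text
24.15 [ 0.4693 -0.1173  0.2381] -73.9 0.02380941779760303
tab [0.516 0.018 0.061] (array([517.6,  18. ]), array([12.7, 43.3]), 5.3)
bin fl (array([509.8, 252.7]), array([170.8, 148.6]), 4.6)
yel [280. 188.] 18 [ 0.49  -0.003  0.026] 0.029
yel [272. 189.] 18 [0.485 0.029 0.026] 0.026
yel [281. 196.] 18 [ 0.461 -0.006  0.026] 0.027
yel [272. 197.] 14 [0.455 0.025 0.026] 0.027
yel [278. 204.] 17 [0.43  0.005 0.026] 0.03
top lens [226.5 114. ] 0.7
top lens [282.3 187.9] 0.6
top lens_handle [251.8 113.2] 0.58
top pad [239.7 130.8] 0.89
top tray [276.4 195.8] 0.85
top tray [372.9 279. ] 0.65
top bin [210.2 183.7] 0.86
side lens [158.4 218.4] 0.71
side lens [249.3 231.1] 0.28
side lens_handle [167.6 187.2] 0.87
side pad [278.8 356.9] 0.75
side tray [340.8 173.4] 0.75
side tray [277.  356.4] 0.73
side bin [234.8 288.6] 0.73
```

```bash
python3 - <<'E'
from h import *
A={}
for c in ('top','side'):
    m,T,im,d=snap(c); A[c]=(m,T,im,d); P=cloud(m,T,d); h,s,v=cv2.split(hsv(im))
    q=P[np.isfinite(P).all(-1)&(d>0)&(P[...,2]>.195)&(P[...,2]<.222)&(P[...,0]>.6)&(P[...,0]<.8)&(P[...,1]>.05)&(P[...,1]<.3)]
    print(c,'ring n',len(q),'range',np.percentile(q,[1,99],0).round(3).tolist()); print('circle',cv2.minEnclosingCircle(q[:,:2].astype(np.float32)))
    red=((h<8)|(h>172))&(s>130)&(P[...,2]>.215)&(P[...,2]<.3)&(P[...,0]>.55)&(P[...,0]<.85)&(d>0)&(P[...,1]<.3)&(P[...,1]>0)
    print('handle',red.sum(),P[red].mean(0).round(3) if red.any() else None,P[red][:,2].max() if red.any() else None, np.argwhere(red).mean(0)[::-1] if red.any() else None)
    org=(h>3)&(h<20)&(s>150)&(np.abs(P[...,2])<.012)&(d>0)&(P[...,0]>.62)&(P[...,0]<.8)&(P[...,1]>.08)&(P[...,1]<.25)
    print('pad',org.sum(),rect(P[org][:,:2]), cv2.minEnclosingCircle(P[org][:,:2].astype(np.float32)))
    drk=(P[...,2]>.14)&(P[...,2]<.30)&(P[...,0]>.6)&(P[...,0]<1.2)&(P[...,1]>-.1)&(P[...,1]<.5)&(d>0)
    vv,uu=np.nonzero(drk); print('arm bbox',uu.min(),uu.max(),vv.min(),vv.max())
def tri(a,b):
    o1,d1=ray(*A['top'][:2],a); o2,d2=ray(*A['side'][:2],b)
    t=np.linalg.lstsq(np.stack([d1,-d2],1),o2-o1,rcond=None)[0]; p,q=o1+t[0]*d1,o2+t[1]*d2
    return ((p+q)/2).round(4),np.linalg.norm(p-q).round(4)
print('lens',tri((226.5,114),(158.4,218.4)),tri((228,115),(163,220))); print('hdl',tri((251.8,113.2),(167.6,187.2)),tri((253,112),(171,186)))
for c,x0,x1,y0,y1 in (('top',150,310,0,160),('side',50,220,160,340)):
    cv2.imwrite(f'pics/{c}2.png',cv2.resize(A[c][2][y0:y1,x0:x1,::-1],None,fx=3.5,fy=3.5,interpolation=cv2.INTER_CUBIC))
E
```

```text
top ring n 1194 range [[0.654, 0.097, 0.201], [0.794, 0.232, 0.218]]
circle ((0.7229307293891907, 0.16361860930919647), 0.07690677791833878)
handle 34 [0.7   0.101 0.255] 0.2777075957237305 [251.41176471 111.76470588]
pad 205 (array([686.2, 152.4]), array([70.4, 95.7]), 22.3) ((0.6968681216239929, 0.15662162005901337), 0.04836757108569145)
arm bbox 167 255 16 130
side ring n 1262 range [[0.651, 0.106, 0.2], [0.795, 0.239, 0.216]]
circle ((0.7212960720062256, 0.16994524002075195), 0.0785902664065361)
handle 77 [0.7   0.108 0.249] 0.2767672051844787 [170.71428571 188.98701299]
pad 295 (array([695.3, 156. ]), array([92.1, 97.5]), 13.8) ((0.6937836408615112, 0.15645994246006012), 0.0499897338449955)
arm bbox 58 184 180 282
lens (array([0.7148, 0.1862, 0.2016]), np.float64(0.0125)) (array([0.7092, 0.1812, 0.1927]), np.float64(0.0027))
hdl (array([0.705 , 0.101 , 0.2477]), np.float64(0.0134)) (array([0.7019, 0.0963, 0.2505]), np.float64(0.0013))
```

View pics/top2.png

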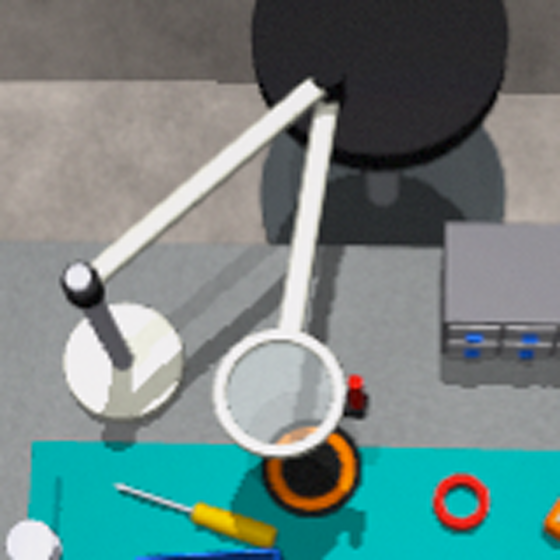

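View pics/side2.png

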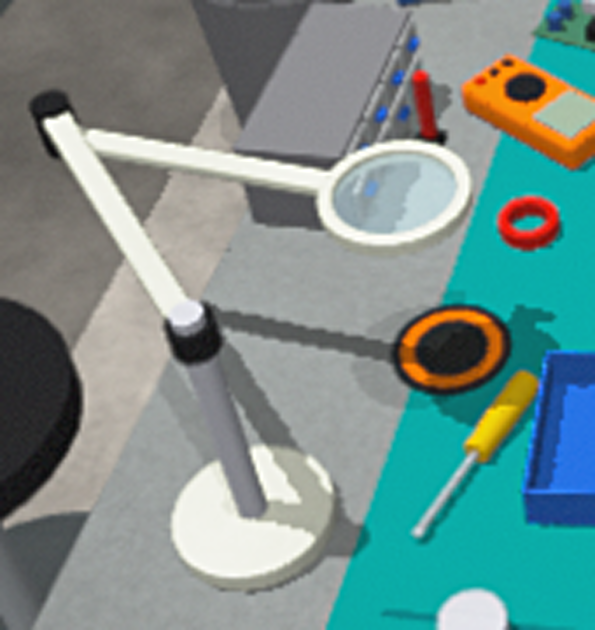

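```bash
cat > lens.py <<'E'
from h import *
from scipy.optimize import least_squares
m,T=cam('top'); ms,Ts=cam('side')
if __name__=='__main__':
    for n,uv,z in (('lens',(230,112),.214),('posttop',(173.7,80.3),.255),('elbow',(243.7,26.3),.24),('handle top',(251.4,108.6),.276),('foot',(185,103),.01)):
        print(n,atz(m,T,uv,z).round(4))
    for n,uv,z in (('lens',(50+394/3.5,160+193/3.5),.214),('posttop',(50+186/3.5,160+315/3.5),.255),('elbow',(50+52/3.5,160+105/3.5),.25),('handle top',(50+420/3.5,160+76/3.5),.276),('pad',(50+453/3.5,160+348/3.5),0),('foot',(50+252/3.5,160+515/3.5),.01)):
        print('side',n,atz(ms,Ts,uv,z).round(4))
E
python3 lens.py
```

```text
lens [0.7114 0.1728 0.214 ]
posttop [0.8012 0.3544 0.255 ]
elbow [1.0001 0.1343 0.24  ]
handle top [0.704  0.1008 0.276 ]
foot [0.8089 0.362  0.01  ]
side lens [0.7081 0.1831 0.214 ]
side posttop [0.8014 0.3665 0.255 ]
side elbow [1.0067 0.1498 0.25  ]
side handle top [0.6989 0.1076 0.276 ]
side pad [0.6918 0.1585 0.    ]
side foot [0.8064 0.3631 0.01  ]
```

```bash
python3 - <<'E'
from plan import *
y=-74.2; W=[.47,-.12,.239]; M=[.585,-.01,.33]; H=[.701,.1045,.33]; Hg=[.701,.1045,.258]
print(rel(W,y,M,y)[0],rel(M,y,H,y)[0],rel(M,y,Hg,y)[0])
P=np.array([.804,.362]); 
def hand(L):
    v=L-P; D=np.linalg.norm(v); n=np.array([-v[1],v[0]])/D; E=P+v/2+n*np.sqrt(.31**2-D*D/4); d=(L-E)/.31
    return L+.074*np.array([-d[1],d[0]]),np.degrees(np.arctan2(d[1],d[0]))%360
for L in ([.709,.177],[.695,.157],[.459,.009]): print(L,hand(np.array(L)))
L0,L1=np.array([.709,.177]),np.array([.459,.009])
h1,a1=hand(L1); h0,a0=hand(L0); t=np.array([.701,.1045])+h1-h0
print('target',h1,t,a1-a0, rel(Hg,y,[*h1,.258],y+a1-a0))
E
```

```text
[0.562, -0.298, -0.364] [0.571, -0.314, 0.0] [0.571, -0.314, 0.288]
[0.709, 0.177] (array([0.6992355 , 0.10364706]), np.float64(172.4175518828731))
[0.695, 0.157] (array([0.68725485, 0.08340644]), np.float64(173.99217777167203))
[0.459, 0.009] (array([ 0.46983264, -0.06420283]), np.float64(188.41760573091236))
target [ 0.46983264 -0.06420283] [ 0.47159714 -0.06334988] 16.000053848039244 ([-1.073, 0.398, 0.0], [0.0, 0.0, -0.178])
```

Emit:
{"name": "servo_tool", "arguments": {"commands": [[[0,0,-0.2],[0,0,0]],[[0.28,-0.15,-0.364],[0,0,0]],[[0.562,-0.298,-0.364],[0,0,0]],[[0.562,-0.298,-0.364],[0,0,0]],[[0.562,-0.298,-0.364],[0,0,0]],[[0.562,-0.298,-0.364],[0,0,0]],[[0.562,-0.298,-0.364],[0,0,0]]], "claw": 0.5}}

```text
clock: 25.6
tcp_pos: [0.5842, -0.009, 0.3294]
orientation: [3.111, 0.436, -0.003]
contact_force: [-0.6, -0.4, -0.4]
grip_width: 0.0428
gripper_force: 0.0
```

Emit:
{"name": "servo_tool", "arguments": {"commands": [[[0.28,-0.16,0],[0,0,0]],[[0.571,-0.314,0],[0,0,0]],[[0.571,-0.314,0],[0,0,0]],[[0.571,-0.314,0],[0,0,0]],[[0.571,-0.314,0],[0,0,0]],[[0.571,-0.314,0],[0,0,0]]]}}

```text
clock: 26.2
tcp_pos: [0.6998, 0.1041, 0.3297]
orientation: [3.11, 0.433, -0.002]
contact_force: [-0.9, -0.5, -0.0]
grip_width: 0.0429
gripper_force: 0.0
```

```bash
python3 - <<'E'
from h import *
o=r.get_obs(); print(o['tcp_pos'].round(4))
m,T,im,d=snap('wrist','w2.png'); P=cloud(m,T,d); h,s,v=cv2.split(hsv(im))
red=((h<8)|(h>172))&(s>120)&(d>0)&(P[...,2]>.2)
print(red.sum(),P[red].min(0).round(3),P[red].max(0).round(3)); q=P[red]; q=q[q[:,2]>.27]
print(len(q),q.mean(0).round(4) if len(q) else 0)
print([ (np.round(e['uv']),round(e['confidence'],2),atz(m,T,e['uv'],.256).round(3)) for e in r.mark_of('wrist','lens_handle')[:2]])
E
```

```text
[0.6998 0.1041 0.3297]
606 [0.696 0.097 0.215] [0.71  0.109 0.277]
311 [0.7036 0.1032 0.275 ]
[(array([264., 211.]), 0.6, array([0.702, 0.103, 0.256]))]
```

View pics/w2.png

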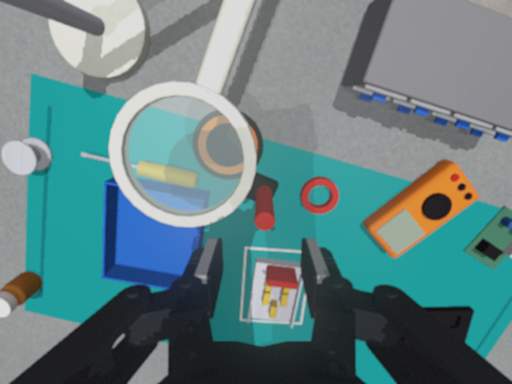

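The pin is at (.703,.103) with its top at .276, as predicted. I'll descend and pinch it.

Emit:
{"name": "servo_tool", "arguments": {"commands": [[[0.01,0.004,0.1],[0,0,0]],[[0.01,0.004,0.2],[0,0,0]],[[0.01,0.004,0.288],[0,0,0]],[[0.01,0.004,0.288],[0,0,0]],[[0.01,0.004,0.288],[0,0,0]]]}}

```text
clock: 26.8
tcp_pos: [0.703, 0.105, 0.2589]
orientation: [3.111, 0.435, 0.0]
contact_force: [-0.4, -0.6, 0.4]
grip_width: 0.043
gripper_force: 0.0
```

Emit:
{"name": "servo_tool", "arguments": {"commands": [[[0,0,0],[0,0,0]],[[0,0,0],[0,0,0]],[[0,0,0],[0,0,0]],[[0,0,0],[0,0,0]],[[0,0,0],[0,0,0]],[[0,0,0],[0,0,0]]], "claw": 1, "squeeze": 40}}

```text
clock: 27.4
tcp_pos: [0.704, 0.1062, 0.2601]
orientation: [3.111, 0.436, 0.005]
contact_force: [-1.0, -1.8, 7.2]
grip_width: 0.0124
gripper_force: 39.0
```

```bash
python3 - <<'E'
from plan import *
o=r.get_obs(); print(o['tcp_pos'].round(4),o['grip_width'],o['gripper_force'],o['contact_force'].round(1))
P=np.array([.804,.362])
def hand(L):
    v=L-P; D=np.linalg.norm(v); n=np.array([-v[1],v[0]])/D; E=P+v/2+n*np.sqrt(.31**2-D*D/4); d=(L-E)/.31
    return L+.074*np.array([-d[1],d[0]]),np.degrees(np.arctan2(d[1],d[0]))%360
from scipy.optimize import fsolve
h0=o['tcp_pos'][:2]; L0=fsolve(lambda L:hand(L)[0]-h0,[.709,.177]); a0=hand(L0)[1]; print(L0,a0)
L1=np.array([.459,.009]); Lm=(L0+L1)/2; y=-74.2; z=o['tcp_pos'][2]
hm,am=hand(Lm); h1,a1=hand(L1); print(hm,h1,am-a0,a1-a0)
print(rel([*h0,z],y,[*hm,z],y+am-a0), rel([*hm,z],y+am-a0,[*h1,z],y+a1-a0))
E
```

```text
[0.704  0.1062 0.2601] 0.01244444440960463 39.01280701160431 [-1.  -1.8  7.2]
[0.71335556 0.17962781] 172.74769798430268
[0.57932589 0.02063181] [ 0.46983264 -0.06420283] 1.9395001646992398 15.669907746609681
([-0.573, 0.194, 0.0], [0.0, 0.0, -0.022]) ([-0.521, 0.19, 0.0], [0.0, 0.0, -0.153])
```

Emit:
{"name": "servo_tool", "arguments": {"commands": [[[-0.057,0.019,0],[0,0,0]],[[-0.115,0.039,0],[0,0,0]],[[-0.172,0.058,0],[0,0,0]],[[-0.229,0.078,0],[0,0,0]],[[-0.287,0.097,0],[0,0,0]],[[-0.344,0.116,0],[0,0,-0.005]],[[-0.401,0.136,0],[0,0,-0.01]],[[-0.458,0.155,0],[0,0,-0.014]],[[-0.516,0.175,0],[0,0,-0.018]],[[-0.573,0.194,0],[0,0,-0.022]]]}}

```text
clock: 28.4
tcp_pos: [0.5803, 0.0215, 0.26]
orientation: [-3.102, -0.493, -0.009]
contact_force: [4.2, 3.6, 5.8]
grip_width: 0.0127
gripper_force: 39.6
```

Emit:
{"name": "servo_tool", "arguments": {"commands": [[[-0.05,0.02,0],[0,0,-0.01]],[[-0.1,0.038,0],[0,0,-0.025]],[[-0.155,0.057,0],[0,0,-0.04]],[[-0.21,0.076,0],[0,0,-0.055]],[[-0.26,0.095,0],[0,0,-0.07]],[[-0.31,0.114,0],[0,0,-0.085]],[[-0.365,0.133,0],[0,0,-0.1]],[[-0.42,0.152,0],[0,0,-0.12]],[[-0.47,0.171,0],[0,0,-0.135]],[[-0.521,0.19,0],[0,0,-0.153]],[[-0.521,0.19,0],[0,0,-0.153]],[[-0.521,0.19,0],[0,0,-0.153]],[[-0.521,0.19,0],[0,0,-0.153]]]}}

```text
clock: 29.7
tcp_pos: [0.4699, -0.0653, 0.2598]
orientation: [3.02, 0.859, 0.002]
contact_force: [-3.3, -1.0, 12.1]
grip_width: 0.0126
gripper_force: 40.1
```

```bash
cat > lchk.py <<'E'
from h import *
import sys
o=r.get_obs(); print(o['clock'],o['tcp_pos'].round(4),o['grip_width'],o['gripper_force'],o['contact_force'].round(1))
for c in ('top','side'):
    m,T,im,d=snap(c,c+sys.argv[1]+'.png')
    for n in ('lens','lens_handle'):
        z=.21 if n=='lens' else .256
        print(c,n,[(np.round(e['uv']),round(e['confidence'],2),atz(m,T,e['uv'],z).round(3)) for e in r.mark_of(c,n)[:2]])
E
python3 lchk.py 3
```

```text
29.7 [ 0.4699 -0.0653  0.2598] 0.012564535722740893 40.122604966163635 [-3.3 -1.  12.1]
top lens [(array([281., 191.]), 0.65, array([0.455, 0.002, 0.21 ])), (array([283., 145.]), 0.54, array([ 0.605, -0.002,  0.21 ]))]
top lens_handle [(array([304., 183.]), 0.73, array([ 0.474, -0.066,  0.256]))]
side lens []
side lens_handle [(array([255., 158.]), 0.94, array([ 0.477, -0.065,  0.256]))]
```

View pics/top3.png

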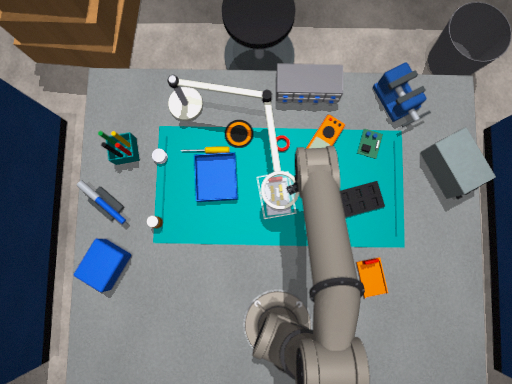

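The top view shows the lens at (281,191), over the tray. The bin was knocked to about (216,178) and nudged the driver slightly. I'll release and wait.

Emit:
{"name": "servo_tool", "arguments": {"commands": [[[0,0,0],[0,0,0]],[[0,0,0],[0,0,0]],[[0,0,0],[0,0,0]],[[0,0,-0.1],[0,0,0]],[[0,0,-0.2],[0,0,0]],[[0,0,-0.3],[0,0,0]],[[0,0,-0.3],[0,0,0]],[[0,0,-0.3],[0,0,0]],[[0,0,-0.3],[0,0,0]],[[0,0,-0.3],[0,0,0]],[[0,0,-0.3],[0,0,0]],[[0,0,-0.3],[0,0,0]],[[0,0,-0.3],[0,0,0]],[[0,0,-0.3],[0,0,0]],[[0,0,-0.3],[0,0,0]],[[0,0,-0.3],[0,0,0]],[[0,0,-0.3],[0,0,0]],[[0,0,-0.3],[0,0,0]],[[0,0,-0.3],[0,0,0]],[[0,0,-0.3],[0,0,0]]], "claw": 0.5}}

```text
clock: 32.0
tcp_pos: [0.4696, -0.065, 0.333]
orientation: [3.022, 0.859, -0.0]
contact_force: [-0.0, -0.7, -0.0]
grip_width: 0.0429
gripper_force: 0.0
```

```bash
python3 - <<'E'
from h import *
o=r.get_obs(); print(o['clock'],o['tcp_pos'].round(4),o['grip_width'],o['contact_force'].round(2))
for c in ('top','side'):
    m,T,im,d=snap(c); P=cloud(m,T,d); h,s,v=cv2.split(hsv(im))
    q=(d>0)&(P[...,2]>.2)&(P[...,2]<.218)&(P[...,0]>.38)&(P[...,0]<.505)&(P[...,1]>-.09)&(P[...,1]<.1)&(s<70)&(v>150)
    print(c,q.sum(),rect(P[q][:,:2]),P[q][:,:2].min(0),P[q][:,:2].max(0), cv2.minEnclosingCircle(P[q][:,:2].astype(np.float32)))
    red=((h<8)|(h>172))&(s>130)&(d>0)&(P[...,2]>.215)&(P[...,2]<.3)&(P[...,0]<.6)&(P[...,0]>.3)
    print('hd',red.sum(),P[red].mean(0).round(3))
    t=((h<8)|(h>172))&(s>130)&(d>0)&(P[...,2]>.05)&(P[...,2]<.075)&(P[...,0]<.6)&(P[...,0]>.3)&(abs(P[...,1])<.1)
    print('tab',t.sum(),P[t].mean(0).round(3) if t.any() else 0)
E
python3 chk.py
```

```text
32.0 [ 0.4696 -0.065   0.333 ] 0.04294944810494551 [-0.01 -0.65 -0.04]
top 788 (array([451.5,   4.9]), array([106.8, 122.3]), 0.0) [ 0.39813037 -0.05623401] [0.50497073 0.06606597] ((0.45774298906326294, 0.004872873891144991), 0.06165070831775665)
hd 0 [nan nan nan]
tab 0 0
side 443 (array([450. ,   9.8]), array([127.3, 109.7]), 89.9) [ 0.3951354  -0.05386249] [0.50490898 0.07341546] ((0.4551829695701599, 0.00917278602719307), 0.06441044807434082)
hd 66 [ 0.467 -0.061  0.248]
tab 38 [0.515 0.026 0.064]
32.1 [ 0.4696 -0.065   0.3331] -58.3 0.04271993654927611
bin fl (array([526.8, 234.7]), array([173.3, 147.9]), 4.6)<stdin>:8: RuntimeWarning: Mean of empty slice.
  ret = um.true_divide(
```

```bash
python3 - <<'E'
from plan import *
a=[.4697,-.0650,.26]; b=[.5793,.0206,.26]; c=[.6875,.0835,.26]
print(rel(a,-58.4,b,-72.3),rel(b,-72.3,c,-73))
m,T,im,d=snap('top'); P=cloud(m,T,d); h,s,v=cv2.split(hsv(im))
org=(h>3)&(h<20)&(s>150)&box(im.shape,222,258,115,150)
print(org.sum(),cv2.minEnclosingCircle(planar(m,T,big(org),0).astype(np.float32)))
E
```

```text
([0.553, -0.062, 0.0], [0.0, 0.0, 0.154]) ([0.489, -0.108, 0.0], [0.0, 0.0, 0.008])
280 ((0.6973883509635925, 0.15678797662258148), 0.0483337827026844)
```

Emit:
{"name": "servo_tool", "arguments": {"commands": [[[0,0,0],[0,0,0]],[[0,0,0.1],[0,0,0]],[[0,0,0.2],[0,0,0]],[[0,0,0.294],[0,0,0]],[[0,0,0.294],[0,0,0]],[[0,0,0.294],[0,0,0]]]}}

```text
clock: 32.8
tcp_pos: [0.4697, -0.0649, 0.26]
orientation: [-3.022, -0.859, 0.0]
contact_force: [0.0, 0.2, 0.8]
grip_width: 0.0425
gripper_force: 0.0
```

Emit:
{"name": "servo_tool", "arguments": {"commands": [[[0,0,0],[0,0,0]],[[0,0,0],[0,0,0]],[[0,0,0],[0,0,0]],[[0,0,0],[0,0,0]],[[0,0,0],[0,0,0]],[[0.05,-0.006,0],[0,0,0.015]],[[0.1,-0.012,0],[0,0,0.03]],[[0.15,-0.018,0],[0,0,0.045]],[[0.2,-0.024,0],[0,0,0.06]],[[0.25,-0.03,0],[0,0,0.075]],[[0.3,-0.036,0],[0,0,0.09]],[[0.35,-0.042,0],[0,0,0.105]],[[0.4,-0.048,0],[0,0,0.12]],[[0.45,-0.054,0],[0,0,0.135]],[[0.5,-0.058,0],[0,0,0.15]],[[0.553,-0.062,0],[0,0,0.154]]], "claw": 1}}

```text
clock: 34.4
tcp_pos: [0.5793, 0.0201, 0.2609]
orientation: [3.102, 0.485, 0.0]
contact_force: [-4.4, -2.3, 8.8]
grip_width: 0.0127
gripper_force: 39.5
```

Emit:
{"name": "servo_tool", "arguments": {"commands": [[[0.05,-0.011,0],[0,0,0]],[[0.1,-0.022,0],[0,0,0]],[[0.15,-0.033,0],[0,0,0]],[[0.2,-0.044,0],[0,0,0]],[[0.25,-0.055,0],[0,0,0]],[[0.3,-0.066,0],[0,0,0]],[[0.35,-0.077,0],[0,0,0.008]],[[0.4,-0.088,0],[0,0,0.008]],[[0.445,-0.098,0],[0,0,0.008]],[[0.489,-0.108,0],[0,0,0.008]],[[0.489,-0.108,0],[0,0,0.008]],[[0.489,-0.108,0],[0,0,0.008]],[[0.489,-0.108,0],[0,0,0.008]]]}}

```text
clock: 35.7
tcp_pos: [0.6884, 0.0848, 0.261]
orientation: [-3.106, -0.468, -0.006]
contact_force: [3.5, 1.5, 5.8]
grip_width: 0.013
gripper_force: 39.2
```

```bash
python3 lchk.py 4; python3 - <<'E'
from h import *
m,T,im,d=snap('top'); P=cloud(m,T,d); h,s,v=cv2.split(hsv(im))
q=(d>0)&(P[...,2]>.2)&(P[...,2]<.218)&(P[...,0]>.6)&(P[...,0]<.75)&(P[...,1]>.02)&(P[...,1]<.3)&(s<70)&(v>120)
print(q.sum(),cv2.minEnclosingCircle(P[q][:,:2].astype(np.float32)))
E
```

```text
35.7 [0.6884 0.0848 0.261 ] 0.013014533501819508 39.16198253631592 [3.5 1.5 5.8]
top lens [(array([238., 119.]), 0.97, array([0.69 , 0.146, 0.21 ]))]
top lens_handle [(array([258., 117.]), 0.59, array([0.685, 0.079, 0.256]))]
side lens [(array([168., 215.]), 0.83, array([0.695, 0.178, 0.21 ])), (array([261., 239.]), 0.48, array([0.421, 0.238, 0.21 ]))]
side lens_handle [(array([176., 184.]), 0.87, array([0.687, 0.092, 0.256]))]
741 ((0.6949653029441833, 0.1553668975830078), 0.06204381212592125)
```

Emit:
{"name": "servo_tool", "arguments": {"commands": [[[0,0,0],[0,0,0]],[[0,0,0],[0,0,0]],[[0,0,0],[0,0,0]],[[0,0,-0.1],[0,0,0]],[[0,0,-0.2],[0,0,0]],[[0,0,-0.3],[0,0,0]],[[0,0,-0.3],[0,0,0]],[[0,0,-0.3],[0,0,0]],[[0,0,-0.3],[0,0,0]],[[0,0,-0.3],[0,0,0]],[[0,0,-0.3],[0,0,0]]], "claw": 0.5}}

```text
clock: 37.15
tcp_pos: [0.6867, 0.0841, 0.3335]
orientation: [3.106, 0.469, -0.003]
contact_force: [0.5, 0.4, 0.1]
grip_width: 0.0426
gripper_force: 0.0
```

```bash
python3 lchk.py 5 | head -2; python3 - <<'E'
from plan import *
o=r.get_obs(); p=o['tcp_pos']
m,T,im,d=snap('top'); P=cloud(m,T,d); h,s,v=cv2.split(hsv(im))
q=(d>0)&(P[...,2]>.2)&(P[...,2]<.218)&(P[...,0]>.6)&(P[...,0]<.75)&(P[...,1]>.02)&(P[...,1]<.3)&(s<70)&(v>120)
print(cv2.minEnclosingCircle(P[q][:,:2].astype(np.float32)))
red=((h<6)|(h>174))&(s>150)&box(im.shape,240,310,160,205)&(d>0)
print('tab',P[red].mean(0).round(3))
blue=(h>105)&(h<130)&(s>120)&box(im.shape,175,250,145,220)
print('bin',rect(planar(m,T,big(blue),.03)))
print(rel(p,-73,[.50,.03,.33],8.4-90),rel(p,-73,[.50,.03,.33],8.4))
E
```

```text
37.15 [0.6867 0.0841 0.3335] 0.04261102885653227 0.0 [0.5 0.4 0.1]
top lens [(array([236., 119.]), 0.63, array([0.689, 0.154, 0.21 ])), (array([370., 142.]), 0.33, array([ 0.62 , -0.288,  0.21 ]))]
((0.6955347061157227, 0.1559634655714035), 0.06259478628635406)
tab [0.515 0.025 0.061]
bin (array([526.7, 234.6]), array([173.4, 148.3]), 4.0)
([-0.779, -0.012, 0.018], [0.0, 0.0, 0.096]) ([-0.779, -0.012, 0.018], [0.0, 0.0, -0.904])
```

Emit:
{"name": "servo_tool", "arguments": {"commands": [[[-0.2,0,0],[0,0,0.03]],[[-0.4,0,0],[0,0,0.06]],[[-0.6,0,0],[0,0,0.096]],[[-0.75,-0.012,0.02],[0,0,0.096]],[[-0.779,-0.012,0.02],[0,0,0.096]],[[-0.779,-0.012,0.02],[0,0,0.096]],[[-0.779,-0.012,0.02],[0,0,0.096]]]}}

```text
clock: 38.2
tcp_pos: [0.5013, 0.0299, 0.3301]
orientation: [-3.133, -0.234, -0.003]
contact_force: [-0.0, 0.1, -0.1]
grip_width: 0.0421
gripper_force: 0.0
```

```bash
python3 - <<'E'
from h import *
o=r.get_obs(); print(o['tcp_pos'].round(4))
m,T,im,d=snap('wrist','w3.png'); P=cloud(m,T,d); h,s,v=cv2.split(hsv(im))
near=(d>0)&(P[...,0]>.3)&(P[...,0]<.65)&(abs(P[...,1])<.12)
red=((h<6)|(h>174))&(s>150)&near
t=red&(P[...,2]>.06); print('tab top',t.sum(),P[t].mean(0).round(4),rect(P[t][:,:2]))
w=(s<70)&(v>150)&near
print('outline',rect(P[w&(P[...,2]<.05)][:,:2]))
core=cv2.morphologyEx(w.astype(np.uint8),cv2.MORPH_OPEN,np.ones((5,5))).astype(bool)&(P[...,2]>.001)
k=big(core); print('tray',rect(P[k][:,:2]))
y=(h>18)&(h<34)&(s>130)&near; n,l,st,c=cv2.connectedComponentsWithStats(y.astype(np.uint8))
for i in range(1,n):
    if st[i,4]>30: print(c[i].round(),st[i,4],P[l==i].mean(0).round(3))
blue=(h>105)&(h<130)&(s>120)&(d>0)&(P[...,1]>.1)&(P[...,1]<.4)&(P[...,0]>.3)&(P[...,0]<.7)
top=blue&(P[...,2]>.04); print('bin rim',top.sum(),rect(P[top][:,:2]),'all',rect(P[blue][:,:2]))
E
```

```text
[0.5013 0.0299 0.3301]
tab top 0 [nan nan nan] (array([0., 0.]), array([0., 0.]), 0.0)
outline (array([519.5,  -1.5]), array([177.6, 309.5]), 75.8)
tray (array([455.6,   8.9]), array([136.6,  91.2]), 7.8)
[260. 166.] 74 [0.485 0.03  0.025]
[281. 166.] 78 [ 0.49  -0.001  0.026]
[260. 185.] 59 [0.456 0.026 0.026]
[280. 184.] 60 [ 0.461 -0.005  0.026]
[270. 201.] 65 [0.432 0.006 0.025]
bin rim 1375 (array([524.4, 234.1]), array([168.2, 149.7]), 4.4) all (array([524.4, 234.1]), array([168.2, 149.7]), 4.4)<stdin>:6: RuntimeWarning: Mean of empty slice.
  ret = um.true_divide(
```

View pics/w3.png

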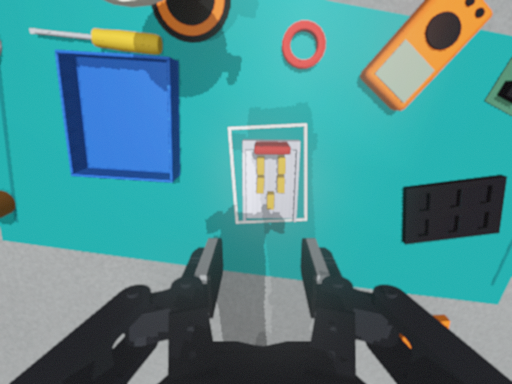

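```bash
python3 - <<'E'
from plan import *
o=r.get_obs(); print(o['joints'].round(3))
print(rel(o['tcp_pos'],-81.6,[.58,.235,.28],8.4))
m,T,im,d=snap('wrist'); P=cloud(m,T,d); h,s,v=cv2.split(hsv(im))
print(hsv(im)[143:156:4,262:285:8].tolist(), P[148,270].round(3))
red=((h<10)|(h>170))&(s>100)&(d>0)&(P[...,2]>.055)&(P[...,0]<.6); print('tab',red.sum(),P[red].mean(0).round(4),rect(P[red][:,:2]))
w=((s<70)&(v>150)&box(im.shape,222,315,115,230)).astype(np.uint8)
e=(cv2.morphologyEx(w,cv2.MORPH_OPEN,np.ones((5,5)))); g=w.astype(bool)&~cv2.dilate(e,np.ones((7,7))).astype(bool)
print('outline',g.sum(),rect(planar(m,T,g,0)))
E
```

```text
[ 0.182  0.145 -0.406  1.837  0.062  1.171 -1.665]
([0.43, -0.765, 0.2], [-0.0, -0.0, -1.0])
[[[1, 97, 142], [1, 102, 142], [0, 101, 142]], [[1, 134, 201], [1, 134, 201], [1, 140, 198]], [[0, 135, 202], [1, 140, 201], [1, 138, 203]], [[5, 19, 149], [145, 10, 154], [15, 49, 147]]] [0.52  0.021 0.067]
tab 352 [0.5181 0.014  0.099 ] (array([516.4,   6.9]), array([69.3, 21. ]), 82.0)
outline 1145 (array([464.9,  12.4]), array([163. , 122.2]), 11.3)
```

Emit:
{"name": "servo_tool", "arguments": {"commands": [[[0.1,-0.15,0.1],[0,0,-0.09]],[[0.2,-0.3,0.2],[0,0,-0.18]],[[0.3,-0.45,0.2],[0,0,-0.27]],[[0.4,-0.6,0.2],[0,0,-0.36]],[[0.43,-0.765,0.2],[0,0,-0.45]],[[0.43,-0.765,0.2],[0,0,-0.54]],[[0.43,-0.765,0.2],[0,0,-0.63]],[[0.43,-0.765,0.2],[0,0,-0.72]],[[0.43,-0.765,0.2],[0,0,-0.81]],[[0.43,-0.765,0.2],[0,0,-0.9]],[[0.43,-0.765,0.2],[0,0,-1.0]],[[0.43,-0.765,0.2],[0,0,-1.0]],[[0.43,-0.765,0.2],[0,0,-1.0]]]}}

```text
clock: 39.6
tcp_pos: [0.5786, 0.235, 0.2791]
orientation: [-2.054, -2.376, -0.0]
contact_force: [0.4, -0.1, -0.1]
grip_width: 0.0426
gripper_force: 0.0
```

Emit:
{"name": "servo_tool", "arguments": {"commands": [[[0,0,0],[-0.09,0,0]],[[0,0,0],[-0.18,0,0]],[[0,0,0],[-0.27,0,0]],[[0,0,0],[-0.36,0,0]],[[0,0,0],[-0.45,0,0]],[[0,0,0],[-0.5,0,0]],[[0,0,0],[-0.5,0,0]],[[0,0,0],[-0.5,0,0]]]}}

```text
clock: 40.4
tcp_pos: [0.5764, 0.2351, 0.2784]
orientation: [1.642, 1.908, 0.79]
contact_force: [0.2, -0.5, 0.3]
grip_width: 0.0429
gripper_force: 0.0
```

```bash
python3 - <<'E'
from plan import *
o=r.get_obs(); print(o['joints'].round(3),o['tcp_pos'].round(4)); print(R.from_rotvec(o['orientation']).as_matrix().round(3))
E
```

```text
[-0.18   0.166 -0.52   2.181  1.388  0.444 -1.716] [0.5764 0.2351 0.2784]
[[-0.149  0.7    0.698]
 [ 0.989  0.105  0.106]
 [ 0.001  0.706 -0.708]]
```

Emit:
{"name": "servo_tool", "arguments": {"commands": [[[0,0,0],[0.09,0,0]],[[0,0,0],[0.18,0,0]],[[0,0,0],[0.27,0,0]],[[0,0,0],[0.36,0,0]],[[0,0,0],[0.45,0,0]],[[0,0,0],[0.5,0,0]],[[0,0,0],[0.5,0,0]],[[0,0,0],[0.5,0,0]]]}}

```text
clock: 41.2
tcp_pos: [0.5807, 0.2351, 0.2793]
orientation: [-2.048, -2.371, -0.002]
contact_force: [0.0, 0.1, 0.8]
grip_width: 0.0428
gripper_force: 0.0
```

```bash
python3 - <<'E'
from plan import *
o=r.get_obs(); p=o['tcp_pos']; y=R.from_rotvec(o['orientation']).as_matrix()[:,1]; a=np.degrees(np.arctan2(y[1],y[0])); print(p.round(4),a)
print(rel(p,a,[.5174,.0176,.13],8.4),rel(p,a,[.5174,.0176,.052],8.4))
E
python3 chk.py
```

```text
[0.5807 0.2351 0.2793] 8.3708789205293
([-0.824, -0.377, 0.597], [0.0, 0.0, -0.0]) ([-0.824, -0.377, 0.909], [0.0, 0.0, -0.0])
41.2 [0.5807 0.2351 0.2793] 8.4 0.0427772328543815
tab [0.519 0.002 0.064] (array([518.9,   3.6]), array([14.9,  7.5]), 85.9)
bin fl (array([525.2, 233.9]), array([170.1, 149.2]), 4.6)
```

Emit:
{"name": "servo_tool", "arguments": {"commands": [[[-0.2,-0.09,0.1],[0,0,0]],[[-0.4,-0.18,0.25],[0,0,0]],[[-0.6,-0.28,0.45],[0,0,0]],[[-0.824,-0.377,0.597],[0,0,0]],[[-0.824,-0.377,0.597],[0,0,0]],[[-0.824,-0.377,0.597],[0,0,0]],[[-0.824,-0.377,0.597],[0,0,0]]]}}

```text
clock: 41.95
tcp_pos: [0.5124, 0.014, 0.1287]
orientation: [-2.053, -2.374, 0.004]
contact_force: [0.3, -0.2, 0.3]
grip_width: 0.0426
gripper_force: 0.0
```

```bash
python3 - <<'E'
from plan import *
o=r.get_obs(); p=o['tcp_pos']; print(p.round(4))
m,T,im,d=snap('top'); P=cloud(m,T,d); h,s,v=cv2.split(hsv(im))
for c in ('top','side'):
    m,T,im,d=snap(c); P=cloud(m,T,d); h,s,v=cv2.split(hsv(im))
    t=((h<8)|(h>172))&(s>130)&(d>0)&(P[...,2]>.03)&(P[...,2]<.075)&(P[...,0]<.6)&(P[...,0]>.4)&(abs(P[...,1])<.1)
    print(c,t.sum(),P[t].mean(0).round(4) if t.any() else 0,rect(P[t][:,:2]) if t.any() else 0)
m,T,im,d=snap('wrist','w4.png')
E
```

```text
[0.5124 0.014  0.1287]
top 7 [0.5116 0.0344 0.056 ] (array([511.3,  34.5]), array([12.3,  4.3]), 64.0)
side 53 [0.5145 0.03   0.0567] (array([515.9,  22.7]), array([ 7.5, 51.2]), 8.7)
```

View pics/w4.png

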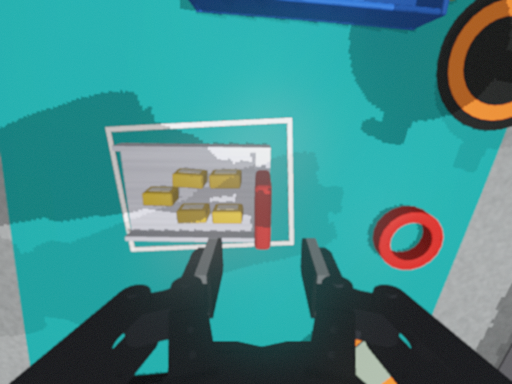

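The tab, at columns 256–270, lies midway between the fingers, and all five caps stand in the tray. I'll descend and pinch.

Emit:
{"name": "servo_tool", "arguments": {"commands": [[[0,0,0],[0,0,0]],[[0,0,0.1],[0,0,0]],[[0,0,0.2],[0,0,0]],[[0,0,0.312],[0,0,0]],[[0,0,0.312],[0,0,0]],[[0,0,0.312],[0,0,0]]]}}

```text
clock: 42.75
tcp_pos: [0.5156, 0.018, 0.0528]
orientation: [-2.048, -2.381, -0.001]
contact_force: [0.6, 0.2, 1.3]
grip_width: 0.0428
gripper_force: 0.0
```

Emit:
{"name": "servo_tool", "arguments": {"commands": [[[0,0,0],[0,0,0]],[[0,0,0],[0,0,0]],[[0,0,0],[0,0,0]],[[0,0,0],[0,0,0]],[[0,0,0],[0,0,0]],[[0,0,0],[0,0,0]],[[0,0,0],[0,0,0]]], "claw": 1, "squeeze": 100}}

```text
clock: 43.45
tcp_pos: [0.5167, 0.0172, 0.054]
orientation: [2.049, 2.378, 0.003]
contact_force: [-0.7, 0.9, 6.5]
grip_width: 0.0107
gripper_force: 97.6
```

```bash
python3 - <<'E'
from plan import *
o=r.get_obs(); p=o['tcp_pos']; y=R.from_rotvec(o['orientation']).as_matrix()[:,1]; a=np.degrees(np.arctan2(y[1],y[0])); print(p.round(4),a,o['grip_width'],o['gripper_force'],o['contact_force'].round(1))
print(rel(p,a,[p[0],p[1],.19],a), rel(p,a,[.565,.25,.19],a), rel([.565,.25,.19],a,[.60,.255,.175],a))
E
```

```text
[0.5167 0.0172 0.054 ] 8.497411282797122 0.010728126308906539 97.64635562896729 [-0.7  0.9  6.5]
([0.0, 0.0, -0.544], [0.0, 0.0, 0.0]) ([0.892, 0.329, -0.544], [0.0, 0.0, 0.0]) ([-0.001, 0.141, 0.06], [0.0, 0.0, 0.0])
```

Emit:
{"name": "servo_tool", "arguments": {"commands": [[[0,0,-0.02],[0,0,0]],[[0,0,-0.05],[0,0,0]],[[0,0,-0.1],[0,0,0]],[[0,0,-0.15],[0,0,0]],[[0,0,-0.2],[0,0,0]],[[0,0,-0.24],[0,0,0]],[[0,0,-0.264],[0,0,0]],[[0,0,-0.264],[0,0,0]]]}}

```text
clock: 44.25
tcp_pos: [0.5159, 0.0169, 0.1193]
orientation: [2.05, 2.379, 0.002]
contact_force: [-0.5, -0.3, -2.2]
grip_width: 0.0108
gripper_force: 97.5
```

```bash
python3 - <<'E'
from plan import *
o=r.get_obs(); print(o['tcp_pos'].round(4),o['grip_width'],o['gripper_force'],o['contact_force'].round(1),o['moment'].round(2))
m,T,im,d=snap('side','side6.png'); P=cloud(m,T,d)
cv2.imwrite('pics/side6c.png',cv2.resize(im[150:300,150:340,::-1],None,fx=4,fy=4,interpolation=cv2.INTER_CUBIC))
E
```

```text
[0.5159 0.0169 0.1193] 0.010764778697065843 97.51240611076355 [-0.5 -0.3 -2.2] [ 0.02 -0.11 -0.01]
```

View pics/side6c.png

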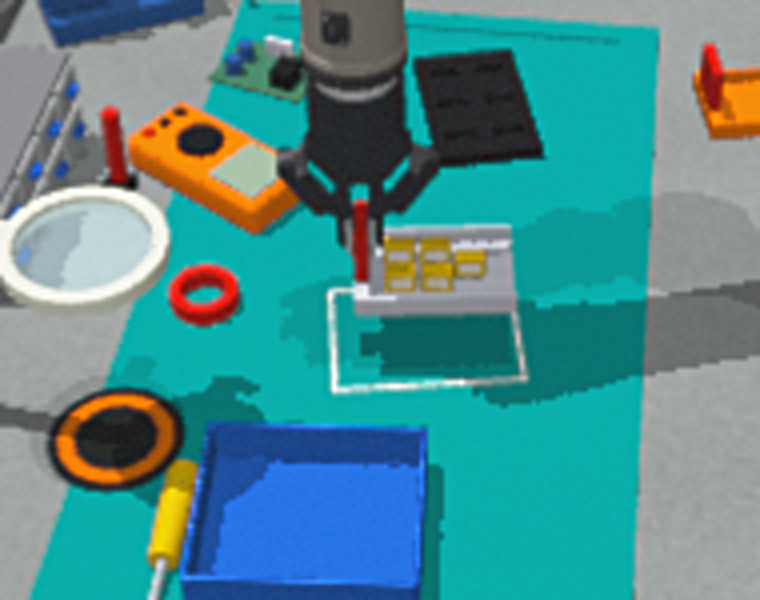

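The tray is held level with five caps in it. I'll carry it slowly to the bin.

Emit:
{"name": "servo_tool", "arguments": {"commands": [[[0.02,0.007,0],[0,0,0]],[[0.06,0.022,0],[0,0,0]],[[0.11,0.041,0],[0,0,0]],[[0.17,0.063,0],[0,0,0]],[[0.23,0.085,0],[0,0,0]],[[0.29,0.107,-0.01],[0,0,0]],[[0.35,0.129,-0.02],[0,0,0]],[[0.41,0.151,-0.03],[0,0,0]],[[0.47,0.173,-0.04],[0,0,0]],[[0.53,0.195,-0.05],[0,0,0]],[[0.59,0.217,-0.06],[0,0,0]],[[0.65,0.239,-0.07],[0,0,0]],[[0.71,0.261,-0.08],[0,0,0]],[[0.77,0.283,-0.08],[0,0,0]],[[0.82,0.302,-0.08],[0,0,0]],[[0.86,0.317,-0.08],[0,0,0]],[[0.885,0.326,-0.08],[0,0,0]],[[0.892,0.329,-0.08],[0,0,0]],[[0.892,0.329,-0.08],[0,0,0]],[[0.892,0.329,-0.08],[0,0,0]]]}}

```text
clock: 46.3
tcp_pos: [0.5637, 0.2488, 0.1381]
orientation: [2.051, 2.379, -0.001]
contact_force: [0.4, -1.0, -2.1]
grip_width: 0.0107
gripper_force: 97.5
```

```bash
python3 - <<'E'
from plan import *
o=r.get_obs(); p=o['tcp_pos']; M=R.from_rotvec(o['orientation']).as_matrix(); y=M[:,1]; a=np.degrees(np.arctan2(y[1],y[0])); print(p.round(4),a,o['grip_width'],o['contact_force'].round(1),o['moment'].round(2))
for c in ('top','side'):
    m,T,im,d=snap(c,c+'7.png'); h,s,v=cv2.split(hsv(im)); P=cloud(m,T,d)
    y=(h>20)&(h<32)&(s>150)&(d>0)&(P[...,2]>.05)&(P[...,2]<.13); print(c,y.sum(),P[y].mean(0).round(3) if y.any() else 0)
    b=(h>105)&(h<130)&(s>120)&(d>0)&(P[...,2]>.035)&(P[...,2]<.052)&(P[...,0]<.65)&(P[...,0]>.4)&(P[...,1]<.34)&(P[...,1]>.1); print('rim',rect(P[b][:,:2]))
# tilt plan: S fixed-ish
e=np.array([np.cos(np.radians(a)),np.sin(np.radians(a))])
def G(Sx,Sz,th,y0=.25):
    t=np.radians(th); return Sx+.124*np.cos(t)-.05*np.sin(t), Sz+.124*np.sin(t)+.05*np.cos(t)
for th,S,z in ((15,.475,.075),(20,.50,.06),(26,.515,.055),(33,.525,.052),(40,.525,.05),(45,.525,.05)):
    x,zz=G(S,z,th); w=np.array([x,.25,zz]); print(th,w.round(4),(M.T@(w-p)/.25).round(3), -round(th/90,3))
E
```

```text
[0.5637 0.2488 0.1381] 8.47512936175878 0.010714255609636236 [ 0.4 -1.  -2.1] [-0.08 -0.1   0.08]
top 96 [0.547 0.356 0.102]
rim (array([475.1, 263.2]), array([203. , 105.1]), 51.2)
side 300 [0.56  0.374 0.099]
rim (array([523.2, 238.8]), array([170., 152.]), 4.6)
15 [0.5818 0.25   0.1554] [-0.006  0.072 -0.069] -0.167
20 [0.5994 0.25   0.1494] [-0.016  0.142 -0.045] -0.222
26 [0.6045 0.25   0.1543] [-0.019  0.162 -0.065] -0.289
33 [0.6018 0.25   0.1615] [-0.018  0.151 -0.093] -0.367
40 [0.5879 0.25   0.168 ] [-0.009  0.096 -0.12 ] -0.444
45 [0.5773 0.25   0.173 ] [-0.003  0.055 -0.14 ] -0.5
```

Emit:
{"name": "servo_tool", "arguments": {"commands": [[[0,0.03,-0.03],[-0.056,0,0]],[[0,0.05,-0.055],[-0.111,0,0]],[[-0.006,0.072,-0.069],[-0.167,0,0]],[[-0.01,0.107,-0.057],[-0.194,0,0]],[[-0.016,0.142,-0.045],[-0.222,0,0]],[[-0.018,0.152,-0.055],[-0.256,0,0]],[[-0.019,0.162,-0.065],[-0.289,0,0]],[[-0.019,0.157,-0.079],[-0.328,0,0]],[[-0.018,0.151,-0.093],[-0.367,0,0]],[[-0.014,0.124,-0.107],[-0.406,0,0]],[[-0.009,0.096,-0.12],[-0.444,0,0]],[[-0.003,0.055,-0.14],[-0.5,0,0]],[[-0.003,0.055,-0.14],[-0.5,0,0]],[[-0.003,0.055,-0.14],[-0.5,0,0]],[[-0.003,0.055,-0.14],[-0.5,0,0]],[[-0.003,0.055,-0.14],[-0.5,0,0]],[[-0.003,0.055,-0.14],[-0.5,0,0]],[[-0.003,0.055,-0.14],[-0.5,0,0]]]}}

```text
clock: 48.2
tcp_pos: [0.578, 0.2508, 0.1735]
orientation: [1.643, 1.905, 0.789]
contact_force: [-0.5, 0.2, -1.4]
grip_width: 0.0106
gripper_force: 98.0
```

```bash
python3 - <<'E'
from plan import *
o=r.get_obs(); p=o['tcp_pos']; M=R.from_rotvec(o['orientation']).as_matrix(); print(p.round(4),M[:,2].round(3),o['grip_width'],o['contact_force'].round(1))
m,T,im,d=snap('side')
m,T,im2,d=snap('wrist')
a=cv2.resize(im[180:330,130:330],None,fx=2,fy=2); cv2.imwrite('pics/tilt.png',np.hstack([a,cv2.resize(im2,(400,300))])[...,::-1])
E
```

```text
[0.578  0.2508 0.1735] [ 0.699  0.104 -0.707] 0.010582542238970632 [-0.5  0.2 -1.4]
```

View pics/tilt.png

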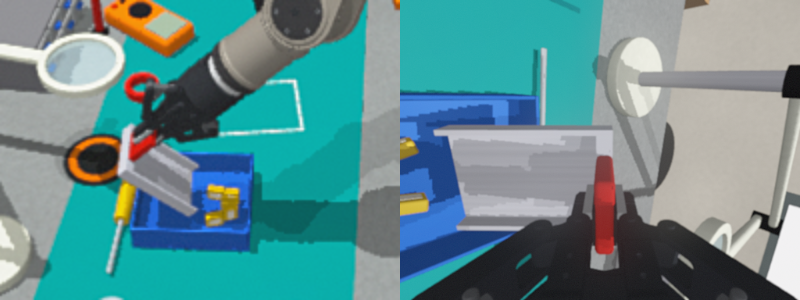

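The tray is empty and all the caps lie in the bin; the lens is still parked. I'll re-measure the outline and plan the return.

```bash
python3 - <<'E'
from plan import *
o=r.get_obs(); p=o['tcp_pos']; M=R.from_rotvec(o['orientation']).as_matrix()
for c in ('top','side'):
    m,T,im,d=snap(c); h,s,v=cv2.split(hsv(im)); P=cloud(m,T,d)
    w=(s<90)&(v>150)&(abs(P[...,2])<.015)&(d>0)&(P[...,0]>.33)&(P[...,0]<.6)&(P[...,1]>-.09)&(P[...,1]<.11)
    print(c,w.sum(),rect(planar(m,T,w,0)))
up=np.array([.565,.25,.21]); print('up in tool',(M.T@(up-p)/.25).round(3))
a=8.45; print(rel([.565,.25,.21],a,[.524,.0236,.12],11.3),rel([.524,.0236,.12],11.3,[.524,.0236,.055],11.3))
E
```

```text
top 170 (array([466.9,  11.6]), array([160.5, 121.4]), 11.3)
side 122 (array([452.4,  11.2]), array([136.3, 123.9]), 10.7)
up in tool [ 0.004  0.068 -0.139]
([-0.872, -0.295, 0.36], [0.0, 0.0, -0.032]) ([0.0, 0.0, 0.26], [0.0, 0.0, 0.0])
```

Emit:
{"name": "servo_tool", "arguments": {"commands": [[[0.001,0.035,-0.07],[0,0,0]],[[0.004,0.068,-0.139],[0.05,0,0]],[[0.004,0.068,-0.139],[0.1,0,0]],[[0.004,0.068,-0.139],[0.16,0,0]],[[0.004,0.068,-0.139],[0.22,0,0]],[[0.004,0.068,-0.139],[0.28,0,0]],[[0.004,0.068,-0.139],[0.34,0,0]],[[0.004,0.068,-0.139],[0.4,0,0]],[[0.004,0.068,-0.139],[0.46,0,0]],[[0.004,0.068,-0.139],[0.5,0,0]],[[0.004,0.068,-0.139],[0.5,0,0]],[[0.004,0.068,-0.139],[0.5,0,0]]]}}

```text
clock: 49.6
tcp_pos: [0.5651, 0.2496, 0.209]
orientation: [2.051, 2.378, 0.001]
contact_force: [-0.8, 0.0, -1.0]
grip_width: 0.0108
gripper_force: 98.2
```

Emit:
{"name": "servo_tool", "arguments": {"commands": [[[-0.05,-0.017,0.02],[0,0,0]],[[-0.12,-0.04,0.05],[0,0,0]],[[-0.2,-0.068,0.08],[0,0,-0.005]],[[-0.28,-0.095,0.12],[0,0,-0.01]],[[-0.36,-0.122,0.15],[0,0,-0.015]],[[-0.44,-0.149,0.18],[0,0,-0.02]],[[-0.52,-0.176,0.21],[0,0,-0.025]],[[-0.6,-0.203,0.25],[0,0,-0.03]],[[-0.68,-0.23,0.28],[0,0,-0.032]],[[-0.76,-0.257,0.31],[0,0,-0.032]],[[-0.83,-0.281,0.34],[0,0,-0.032]],[[-0.872,-0.295,0.36],[0,0,-0.032]],[[-0.872,-0.295,0.36],[0,0,-0.032]],[[-0.872,-0.295,0.36],[0,0,-0.032]],[[-0.872,-0.295,0.36],[0,0,-0.032]]]}}

```text
clock: 51.1
tcp_pos: [0.5245, 0.025, 0.1204]
orientation: [1.987, 2.433, 0.002]
contact_force: [-0.4, 0.2, -2.1]
grip_width: 0.0107
gripper_force: 98.1
```

```bash
python3 - <<'E'
from plan import *
o=r.get_obs(); p=o['tcp_pos']; M=R.from_rotvec(o['orientation']).as_matrix(); y=M[:,1]; a=np.degrees(np.arctan2(y[1],y[0])); print(o['clock'],p.round(4),a,M[:,2].round(3),o['grip_width'],o['gripper_force'])
print(rel(p,a,[.524,.0236,.056],11.3))
m,T,im,d=snap('wrist'); P=cloud(m,T,d); h,s,v=cv2.split(hsv(im))
m2,T2,im2,d2=snap('side')
cv2.imwrite('pics/place.png',np.hstack([cv2.resize(im2[150:300,180:380],(400,300)),cv2.resize(im,(400,300))])[...,::-1])
E
```

```text
51.1 [0.5245 0.025  0.1204] 11.515414446523238 [ 0.001  0.001 -1.   ] 0.010688961026136555 98.14029693603516
([-0.005, -0.003, 0.258], [0.0, 0.0, 0.002])
```

View pics/place.png

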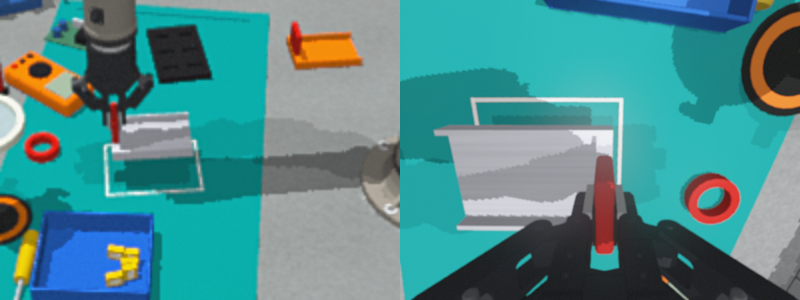

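Emit:
{"name": "servo_tool", "arguments": {"commands": [[[0,0,0.04],[0,0,0]],[[0,0,0.09],[0,0,0]],[[0,0,0.14],[0,0,0]],[[0,0,0.19],[0,0,0]],[[0,0,0.23],[0,0,0]],[[0,0,0.25],[0,0,0]],[[0,0,0.26],[0,0,0]],[[0,0,0.264],[0,0,0]],[[0,0,0.264],[0,0,0]],[[0,0,0.264],[0,0,0]]]}}

```text
clock: 52.2
tcp_pos: [0.5246, 0.0236, 0.0543]
orientation: [1.989, 2.431, 0.001]
contact_force: [-0.1, 0.2, -1.8]
grip_width: 0.0104
gripper_force: 98.1
```

Emit:
{"name": "servo_tool", "arguments": {"commands": [[[0,0,0],[0,0,0]],[[0,0,0],[0,0,0]],[[0,0,0],[0,0,0]],[[0,0,0],[0,0,0]],[[0,0,-0.1],[0,0,0]],[[0,0,-0.2],[0,0,0]],[[0,0,-0.4],[0,0,0]],[[0,0,-0.6],[0,0,0]],[[0,0,-0.8],[0,0,0]],[[0,-0.2,-0.9],[0,0,0]],[[0,-0.2,-0.9],[0,0,0]],[[0,-0.2,-0.9],[0,0,0]],[[0,-0.2,-0.9],[0,0,0]]], "claw": 0.5}}

```text
clock: 53.5
tcp_pos: [0.4753, 0.0137, 0.2782]
orientation: [-1.989, -2.431, 0.001]
contact_force: [-0.2, 0.4, -0.4]
grip_width: 0.0425
gripper_force: 0.0
```

```bash
python3 - <<'E'
from plan import *
o=r.get_obs(); print(o['clock'],o['tcp_pos'].round(4),o['contact_force'].round(1))
m,T,im,d=snap('wrist','w5.png'); m2,T2,im2,d2=snap('side')
cv2.imwrite('pics/fin.png',np.hstack([cv2.resize(im2[150:330,130:370],(400,300)),cv2.resize(im,(400,300))])[...,::-1])
for c,(m,T,im,d) in {'side':(m2,T2,im2,d2),'wrist':(m,T,im,d)}.items():
    h,s,v=cv2.split(hsv(im)); P=cloud(m,T,d)
    t=((h<10)|(h>170))&(s>100)&(d>0)&(P[...,2]>.03)&(P[...,2]<.075)&(P[...,0]<.6)&(P[...,0]>.4)&(abs(P[...,1])<.1)
    print(c,'tab',P[t].mean(0).round(4),rect(P[t][:,:2]),P[t][:,2].max())
E
```

```text
53.5 [0.4753 0.0137 0.2782] [-0.2  0.4 -0.4]
side tab [0.5218 0.0359 0.0569] (array([522.6,  30.4]), array([10. , 48.2]), 8.9) 0.06931672622832208
wrist tab [0.5235 0.0255 0.0655] (array([523.6,  24.6]), array([ 9.7, 47.3]), 11.3) 0.06788187328132883
```

View pics/fin.png

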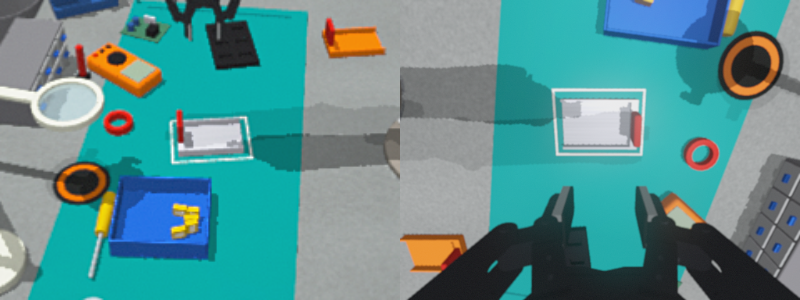

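```bash
python3 - <<'E'
from h import *
m,T,im,d=snap('top'); P=cloud(m,T,d); h,s,v=cv2.split(hsv(im))
y=(h>18)&(h<34)&(s>130)&(d>0)&(P[...,0]>.43)&(P[...,0]<.6)&(P[...,1]>.15)&(P[...,1]<.31); print(y.sum(),P[y].min(0).round(3),P[y].max(0).round(3))
q=(d>0)&(P[...,2]>.2)&(P[...,2]<.218)&(P[...,0]>.6)&(P[...,0]<.75)&(P[...,1]>.02)&(P[...,1]<.3)&(s<70)&(v>120)
lens=cv2.minEnclosingCircle(P[q][:,:2].astype(np.float32)); print(lens)
if P[y][:,2].max()<.06 and abs(lens[0][0]-.696)<.02 and abs(lens[0][1]-.157)<.02: print(r.hand_in())
E
```

```text
101 [ 0.461  0.206 -0.002] [0.507 0.265 0.035]
((0.6937145590782166, 0.1444305032491684), 0.07328564673662186)
the job is handed in; nothing more can be done
None
```

The job is handed in. My last pictures showed all five capacitors in the upright bin, the lens parked over its pad after the check, and the tray flat and squared up in its outline. `hand_in()` returned no verdict, and the screwdriver shifted slightly (roughly 10 mm, under the 40 mm limit) when the bin was knocked.

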